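Slide a heat sink fully home on a contact pad

ROBOT

A 6-joint arm with a two-finger parallel gripper is mounted at the origin on a cart in front of the work surface, level with it; the furniture and walls round the work are solid. World frame = base frame: x ahead of the robot, y to its left, z up, the work surface at z = 0. Lengths are in m, angles in rad, forces in N, time in s.
With the tool pointing down it reaches from about 0.3 to 0.875 m from the base axis. Payload 6.4 kg.
Tool frame: the origin (TCP) lies between the finger pads; the fingertips stand manip.finger_overhang ahead of it and the grasp point (between the pads) lies 2 mm behind it (manip.finger_overhang is the distance from the TCP to the fingertips, in m); z points along the fingers, y is the direction in which the jaws open and shut (so a half turn about z gives the same grasp; the last joint's range is limited). The gripper opens to 85 mm and grips with 20 to 120 N. Pads are 22 mm wide; open, the fingers measure 114 mm over their backs; the gripper's body (76 mm by 85 mm) begins 54 mm behind the grasp point. The pads swing forward as they close: fully open they stand 13 mm farther back than shut.
Start: joints at [0.939, 0.181, 1.607, -0, 1.354, -0.206], TCP at [0.237, 0.524, 0.248] pointing down, gripper open.
Joint ranges: [-2.99, 2.99], [-0.89, 2.07], [0.3, 2.58], [-1.14, 4.28], [0, 2.63], [-3.12, 3.12]. Speed limits (rad/s): [2.57, 2.57, 3.01, 3.14, 3.14, 3.14].

INTERFACE

Orientations are given as a rotation vector (axis times angle).
In Python, from station import manip gives the robot as it stands. The module is installed in compiled form; this text tells all that it offers.
- The arm moves only by the tool jog_arm, never from a script. Its arguments are lists of equal length, an entry for each row: "rot": the turn, a rotation vector about the tool's x, y, z in degrees, a list of three; "translation": the shift along the tool's x, y, z in mm, a list of three; "hand": the closure, from -1 (fully open) to 1 (shut), so that 0 is half open. A call has 1 to 10 rows; each row is the pose to reach, as a shift and turn from the pose measured when the call began, along the tool's axes at that moment; what a row does not reach only later rows make up. A row lasts 1/12 s, in which the tool goes at most 41.7 mm and 7.16 degrees, less where a joint would pass 70% of its speed; a pose out of reach is approached as far as the arm can. A call with a gripper value outside its range is refused whole. The fingers move at their own pace and stop on an object; "newtons" is the grip in N (left out, the last holds). Time passes only in rows, so rows that repeat a pose let the fingers close. It gives the time, the measured TCP pose, the force and the opening at its end, in the units of the state.
- manip.observe(): the state, without advancing time (a new reading comes with each control period).
- manip.get_image(name): name is "scene" or "top" or "wrist"; returns a dict with "color" (400x640x3 uint8, red, green, blue), "vfov" (degrees; the focal length in pixels is half the picture's height over the tangent of half this angle, whatever the lens; pixels are square), "cx", "cy" (the principal point, pixels), "view" (4x4, takes a point from world to camera coordinates). Camera axes: x right, y up, looking along -z (the intrinsics and any distortion apply to the point x, -y, -z); pixel columns grow to the right and rows downward; lengths in m; the calibration is good to about 2 mm. The wrist camera is an equidistant fisheye: a pixel r from the principal point sees the ray r / f radians off the axis. A picture is of the moment at which its call begins. There is no depth.
- manip.finish_job(): hands the job in, once; it reports no verdict.
The state is a dict: "t": time; "joint_pos": joint angles; "joint_velocities": joint speeds; "effort": joint torques, N m; "eef_pos": TCP position; "ee_rot": TCP orientation; "wrist_force": force on the tool from outside, world axes, zero at the start; "ft_torque": the same for the moment, N m; "width": finger opening in m.
Only numpy, scipy, OpenCV 4.12 (cv2) and the standard library are available. Lean on these libraries where they do the work, as an engineer would, in place of code of your own. Each camera call takes 0.05 s, during which the arm holds its last target.

TASK

Fit the large finned heat sink from the black carrier to the test fixture: set its flat underside part-way onto the raised contact pad, then slide it along the pad, face on face, under the lip until its end butts against the stop and it sits square and centred, covering the whole pad. In the carrier it can only be gripped by its two ends, which does not fit under the lip, so you will have to put it down and take it again across its width. Let go of it and leave the other things on the desk where they are; mind the tall stacks of black trays to the right and behind when swinging over to the desk.

Things in the scene. Friction and masses are not known exactly. Their poses are not given: they have to be found in the camera images.
- heat_sink: the large bare aluminium heat sink to fit: a block 64 x 46 x 30 mm (x, y, z), about 0.2 kg, upright fins along x, flat ground underside, ends alike. Grip it on sides or ends like a solid block. Origin: centre of the underside; x along its length, z up. It starts in the carrier, its x along the carrier's, underside 34 mm above the desk.
- carrier: black U-shaped carrier fixed to the desk, 58 x 61 x 65 mm, floor 34 mm up. Two 5 mm walls along x, 51 mm apart, 1 mm higher than the sink, hide its long sides. Ends open: the sink sticks out 3 mm at each and can be gripped by its ends (64 mm apart) and lifted. The sink can be set down crosswise on the wall tops, 65 mm up, or on the bare desk. Origin: centre of its underside.
- fixture: test fixture fixed to the desk. Grey base 116 x 84 x 10 mm (x, y, z). On it a flat bare-metal contact pad, top 34 mm above the desk, x -28 to 30, y -18 to 18 mm, open at front (-x) and sides. Behind it a dark upright stop with a lip; the stop's flat front face is at x = 34, y -28 to 28 mm. Origin: centre of the base's underside; +x towards the stop (slide direction), z up.
- lip (a point): middle of the lip's front edge, underside. The lip is a dark plate 56 mm wide (y), 8 mm thick, that reaches 26 mm forward from the stop over the pad; underside 68 mm, top 76 mm above the desk. The sink (30 mm high) passes under it with 4 mm to spare. Axes as the fixture's.
- home (a point): point on the pad's top face, 34 mm above the desk, 32 mm in front of the stop's face, on the pad's centre line; axes as the fixture's. When the sink is fully home the centre of its underside is here and its length lies along this x.
- terminal_strip: white terminal strip, 50 x 124 x 22 mm; loose bystander, to be left where it is. Origin: centre of its underside.
- small_sink: small finned heat sink, 25 x 30 x 18 mm (not the one to fit); loose bystander, to be left where it is. Origin: centre of its underside.
- tweezers: metal tweezers lying flat, 15 x 131 x 8 mm; loose bystander, to be left where it is. Origin: centre of its underside.
- flux_bottle: small upright dropper bottle, 36 mm wide, 88 mm tall; loose bystander, to be left where it is. Origin: centre of its underside.

How it is judged:
By the outcome, as a careful person would: the job done as asked, in the order asked, and still so for the second after the job is handed in, with the robot touching nothing.
It also fails if it takes over 72 s, if anything falls off the work surface, if the arm or the gripper's body presses on something with over 40 N, if the wrist force passes 120 N, or if a joint passes its speed limit or range.

## Working session

There is one attempt and no reset: what is moved stays moved. The work goes in short steps, Python scripts to look and compute and a tool call to move; the robot and the scene stay as the last step left them, time stands still between calls to the robot, and variables do not carry over. Pictures are saved under pics/ and viewed, and the job is handed in when it is done.

Besides the shell and the picture viewer there is one more tool, called after "Request:" as name(argument=value, ...) on one line, values as JSON. jog_arm: Moves the arm, as the interface text tells. Its arguments: {"type":"object","properties":{"rot":{"type":"array","items":{"type":"array","items":{"type":"number"}}},"translation":{"type":"array","items":{"type":"array","items":{"type":"number"}}},"hand":{"type":"array","items":{"type":"number"}},"newtons":{"type":"number"}},"required":["rot","translation","hand"]}

```bash
mkdir -p pics; cat > h.py <<'E'
import numpy as np, cv2
from station import manip
from scipy.spatial.transform import Rotation as R
def snap(n,f):
    im=manip.get_image(n); cv2.imwrite('pics/'+f,cv2.cvtColor(im['color'],cv2.COLOR_RGB2BGR))
    np.savez('pics/'+f[:-4]+'.npz',**{k:im[k] for k in im}); return im
E
python3 - <<'E'
from h import *
print(manip.finger_overhang)
print(manip.observe())
for n in ['scene','top','wrist']:
    im=snap(n,n+'0.png'); print(n,im['vfov'],im['cx'],im['cy'],np.round(im['view'],4).tolist(),[k for k in im])
E
```

```text
0.017
{'t': 0.0, 'joint_pos': array([ 9.38692122e-01,  1.81560899e-01,  1.60801774e+00,  8.54557117e-06,
        1.35379976e+00, -2.06298136e-01]), 'joint_velocities': array([ 3.15368837e-03, -8.49046422e-05,  1.05884071e-03,  2.63044494e-03,
       -2.45522317e-03,  4.33528264e-05]), 'effort': array([-4.80718409e-04, -4.44869006e+01, -3.51332581e+01, -3.16337064e-04,
        9.09298804e-03, -1.28097443e-05]), 'eef_pos': array([0.23716816, 0.52322886, 0.24736826]), 'ee_rot': array([-6.63660530e-01, -3.06994109e+00,  2.55623223e-03]), 'wrist_force': array([0.11049487, 0.41377985, 0.66762539]), 'ft_torque': array([ 0.00483382,  0.01301866, -0.0184534 ]), 'width': 0.08503737281330041}
scene 44.92390867920792 316.53391737752435 202.36170800584824 [[0.8435, -0.5372, 0.0023, -0.2855], [0.3643, 0.575, 0.7326, -0.4591], [-0.3948, -0.6171, 0.6807, -0.4674], [0.0, 0.0, 0.0, 1.0]] ['color', 'vfov', 'cx', 'cy', 'view']
top 44.75683818160486 319.78614248132317 197.51011588629117 [[0.003, -0.9999, 0.0164, 0.3262], [0.9931, 0.0049, 0.117, -0.5619], [-0.117, 0.016, 0.993, -0.9595], [0.0, 0.0, 0.0, 1.0]] ['color', 'vfov', 'cx', 'cy', 'view']
wrist 65.70646984690485 317.2089631258219 193.9236011298963 [[0.4141, 0.9102, -0.0018, -0.5752], [-0.8719, 0.3961, -0.2881, 0.0368], [-0.2615, 0.1209, 0.9576, -0.3806], [0.0, 0.0, 0.0, 1.0]] ['color', 'vfov', 'cx', 'cy', 'view']
```

View pics/scene0.png

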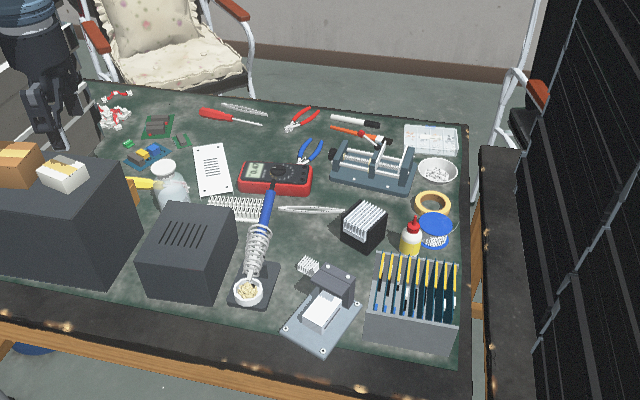

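View pics/top0.png

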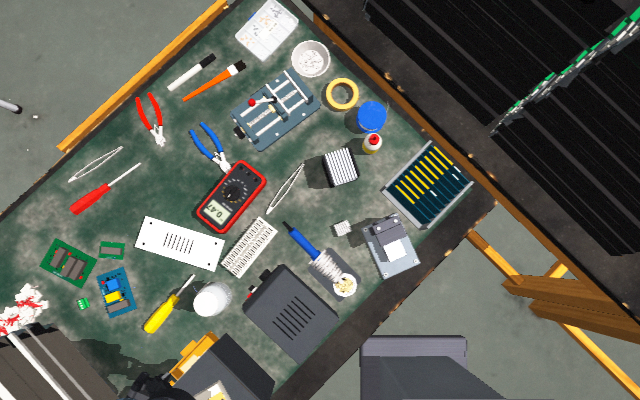

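View pics/wrist0.png

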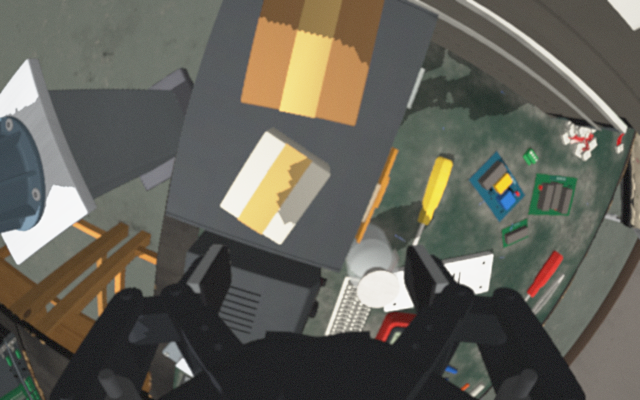

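```bash
python3 - <<'E'
import cv2
a=cv2.imread('pics/top0.png'); cv2.imwrite('pics/top0z.png',cv2.resize(a[120:290,290:450],None,fx=5,fy=3.5*5/3.5*0.7,interpolation=cv2.INTER_CUBIC)) if 0 else cv2.imwrite('pics/top0z.png',cv2.resize(a[135:285,295:455],None,fx=4,fy=4,interpolation=cv2.INTER_CUBIC))
a=cv2.imread('pics/scene0.png'); cv2.imwrite('pics/scene0z.png',cv2.resize(a[190:360,270:470],None,fx=3.5,fy=3.5,interpolation=cv2.INTER_CUBIC))
E
```

```text
(no output)
```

View pics/top0z.png

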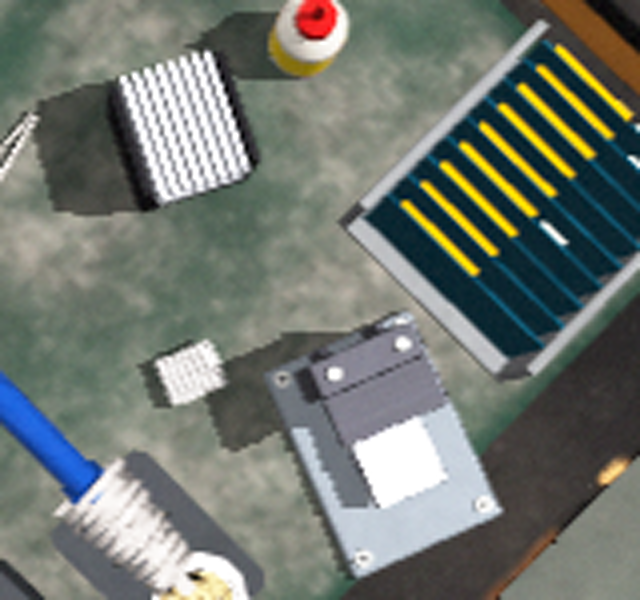

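View pics/scene0z.png

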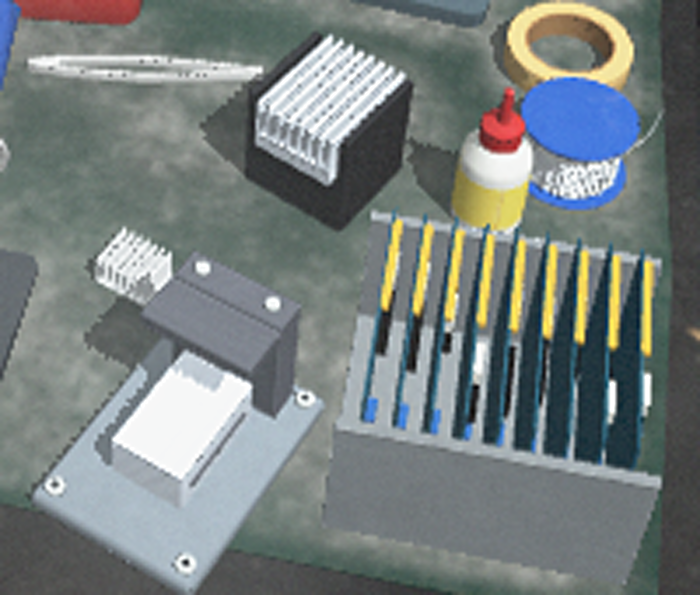

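```bash
cat >> h.py <<'E'
from scipy.optimize import least_squares
def proj(im,P,fish=False):
    P=np.atleast_2d(P); V=im['view']; c=P@V[:3,:3].T+V[:3,3]; f=200/np.tan(np.radians(im['vfov'])/2)
    X,Y,Z=c[:,0],-c[:,1],-c[:,2]
    if fish:
        r=np.hypot(X,Y); th=np.arctan2(r,Z); k=f*th/np.maximum(r,1e-9)
    else: k=f/Z
    return np.c_[float(im['cx'])+k*X,float(im['cy'])+k*Y]
def world(p,L):
    L=np.atleast_2d(L); c,s=np.cos(p[2]),np.sin(p[2])
    z0=p[3] if len(p)>3 else 0
    return np.c_[p[0]+c*L[:,0]-s*L[:,1],p[1]+s*L[:,0]+c*L[:,1],L[:,2]+z0]
def fit(obs,p0):
    # obs: list of (im,fish,local pts,pixels)
    fun=lambda p: np.concatenate([(proj(i,world(p,L),f)-np.array(u)).ravel() for i,f,L,u in obs])
    r=least_squares(fun,p0,loss='soft_l1',f_scale=1.5); return r.x,fun(r.x).reshape(-1,2)
def load(f): return dict(np.load('pics/'+f+'.npz'))
def draw(f,out,polys,fish=False,crop=None,k=4):
    a=cv2.imread('pics/'+f+'.png'); im=load(f)
    x0,y0,x1,y1=crop or (0,0,640,400)
    a=cv2.resize(a[y0:y1,x0:x1],None,fx=k,fy=k,interpolation=cv2.INTER_CUBIC)
    for P,c in polys:
        P=np.array(P); Q=[]
        for i in range(len(P)):
            Q+=list(P[i]+(P[(i+1)%len(P)]-P[i])*np.linspace(0,1,10)[:,None])
        u=(proj(im,np.array(Q),fish)+.5-[x0,y0])*k
        cv2.polylines(a,[np.round(u).astype(int)],True,c,1)
    cv2.imwrite('pics/'+out,a)
def rect(x0,x1,y0,y1,z): return np.array([[x0,y0,z],[x1,y0,z],[x1,y1,z],[x0,y1,z]])
E
python3 - <<'E'
from h import *
T=load('top0');S=load('scene0')
t=lambda a:(np.array(a)/4+[295,135]-.5).tolist()
s=lambda a:(np.array(a)/3.5+[270,190]-.5).tolist()
b=rect(-.058,.058,-.042,.042,.01) # FR,BR,BL,FL
obs=[(T,0,b,t([[502,513],[410,313],[265,372],[357,577]])),
 (S,0,b[[0,1,3]],s([[190,590],[325,402],[35,497]])),
 (S,0,np.array([[-.028,.018,.034],[-.028,-.018,.034]]),s([[112,437],[183,477]])),
 (T,0,np.array([[-.028,.018,.034],[-.028,-.018,.034]]),t([[382,507],[447,478]]))]
p,r=fit(obs,[.45,.2,.4]); print('fix',p,np.degrees(p[2])); print(r.round(1).tolist())
c=rect(-.029,.029,-.0305,.0305,.065)
obs=[(T,0,c,t([[258,158],[215,50],[108,95],[150,208]])),(S,0,c,s([[340,160],[412,80],[322,35],[248,97]]))]
q,r=fit(obs,[.6,.25,.3]); print('car',q,np.degrees(q[2])); print(r.round(1).tolist())
np.savez('poses.npz',fix=p,car=q)
pl=[(world(p,b),(0,0,255)),(world(p,rect(-.028,.03,-.018,.018,.034)),(0,255,0)),(world(p,rect(.008,.034,-.028,.028,.076)),(255,0,255)),
(world(q,c),(0,0,255)),(world(q,rect(-.029,.029,-.0305,.0305,0)),(255,0,0)),(world(q,rect(-.032,.032,-.023,.023,.064)),(0,255,0))]
draw('top0','t1.png',pl,crop=(295,135,455,285)); draw('scene0','s1.png',pl,crop=(270,190,470,360),k=3.5)
E
```

```text
fix [0.46431701 0.18206061 0.41510673] 23.78386392800599
[[0.8, 0.5], [0.2, -1.1], [-0.3, 0.3], [-0.1, 1.1], [0.4, 0.1], [1.3, -1.4], [-1.5, -1.4], [0.4, 0.2], [0.1, 0.3], [0.1, 0.4], [0.1, 0.4]]
car [0.61847226 0.28697995 0.35882253] 20.55901684591685
[[1.6, 0.9], [2.0, 0.9], [0.0, 0.1], [-0.2, -1.0], [2.8, -3.5], [0.0, 0.3], [-3.4, -1.0], [-0.6, -0.8]]
```

View pics/t1.png

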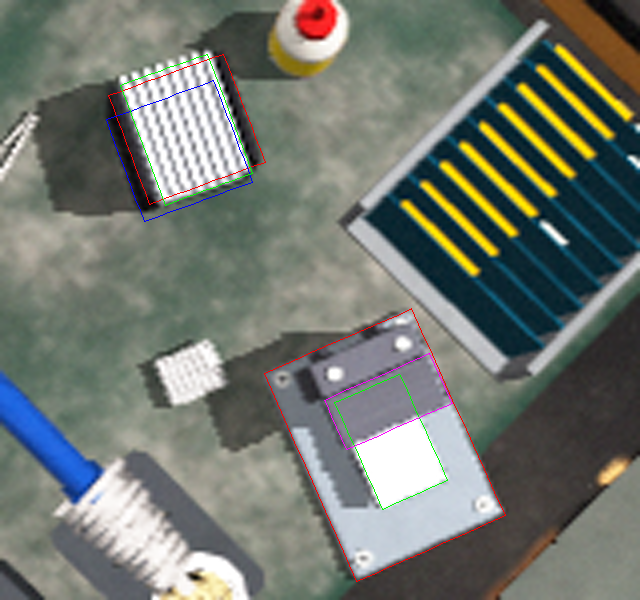

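View pics/s1.png

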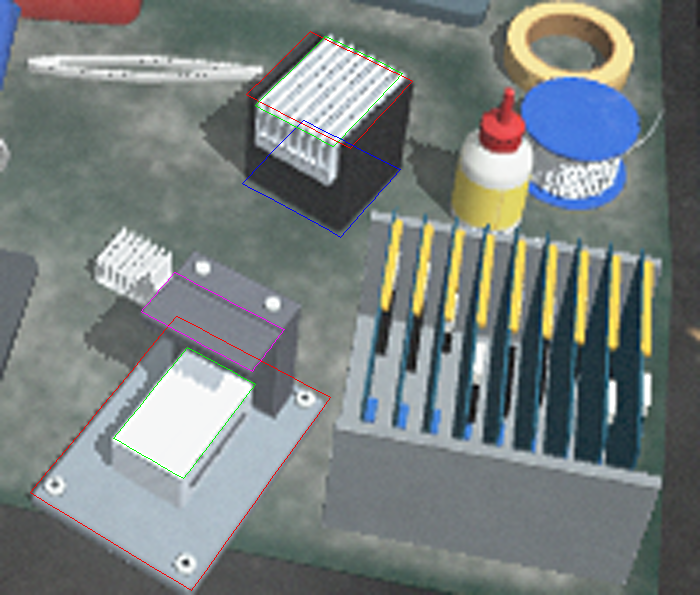

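```bash
cat >> h.py <<'E'
def st(): 
    s=manip.observe(); Rm=R.from_rotvec(s['ee_rot']).as_matrix(); return s,np.array(s['eef_pos']),Rm
def plan(target,yawy=None):
    """shift in tool mm and rotvec deg to reach target TCP, tool down, tool y along world yaw yawy (deg)"""
    s,p,Rm=st()
    sh=Rm.T@(np.array(target)-p)*1000
    if yawy is None: return sh.round(1)
    a=np.radians(yawy); y=np.array([np.cos(a),np.sin(a),0]); z=np.array([0,0,-1.]); x=np.cross(y,z)
    Rt=np.c_[x,y,z]; rv=R.from_matrix(Rm.T@Rt).as_rotvec(degrees=True)
    return sh.round(1),rv.round(2)
E
python3 - <<'E'
from h import *
s,p,Rm=st(); print(Rm.round(3)); print('tool y yaw',np.degrees(np.arctan2(Rm[1,1],Rm[0,1])))
W=load('wrist0'); V=W['view']; C=-V[:3,:3].T@V[:3,3]; print('cam in tool',Rm.T@(C-p)); print('cam axes in tool (cols)',(Rm.T@V[:3,:3].T).round(3))
for y in (18,198): print(plan([.58,.275,.25],y))
E
```

```text
[[-0.911  0.413 -0.001]
 [ 0.413  0.911 -0.001]
 [ 0.    -0.001 -1.   ]]
tool y yaw 65.60518386372033
cam in tool [ 0.0736381   0.00117888 -0.12642669]
cam axes in tool (cols) [[-0.001  0.958  0.288]
 [ 1.     0.001  0.001]
 [ 0.001  0.288 -0.958]]
(array([-414.7,  -84.6,   -2.4]), array([-8.000e-02,  2.000e-02,  4.761e+01]))
(array([-414.7,  -84.6,   -2.4]), array([-2.0000e-02, -1.0000e-01, -1.3239e+02]))
```

Request:
jog_arm(rot=[[0, 0, 4], [0, 0, 8], [0, 0, 12], [0, 0, 16], [0, 0, 20], [0, 0, 25], [0, 0, 30], [0, 0, 34], [0, 0, 38], [0, 0, 42]], translation=[[-30, -6, 0], [-64, -13, 0], [-98, -20, 0], [-132, -27, 0], [-166, -34, 0], [-200, -41, 0], [-234, -48, 0], [-268, -55, 0], [-302, -62, 0], [-336, -69, 0]], hand=[-1, -1, -1, -1, -1, -1, -1, -1, -1, -1], newtons=50)

```text
t: 0.98
eef_pos: [0.5158, 0.3204, 0.2473]
ee_rot: [-1.725, -2.625, 0.003]
wrist_force: [0.9, 1.3, 0.9]
width: 0.0853
```

```bash
python3 - <<'E'
from h import *
print(plan([.58,.275,.25],18))
E
```

```text
(array([-67.2,  40.9,  -2.7]), array([-0.09,  0.04,  5.4 ]))
```

Request:
jog_arm(rot=[[0, 0, 2], [0, 0, 5.4], [0, 0, 5.4], [0, 0, 5.4], [0, 0, 5.4]], translation=[[-30, 18, -1], [-60, 36, -2], [-67, 41, -3], [-67, 41, -3], [-67, 41, -3]], hand=[-1, -1, -1, -1, -1])

```text
t: 1.4
eef_pos: [0.5796, 0.2751, 0.2496]
ee_rot: [-1.846, -2.54, 0.004]
wrist_force: [0.5, -0.1, 0.2]
width: 0.0851
```

```bash
python3 - <<'E'
from h import *
snap('wrist','w1.png'); s,p,Rm=st(); print(p,s['joint_velocities'].round(3))
E
```

```text
[0.57894673 0.27586307 0.24967769] [ 0.021 -0.012  0.007 -0.001 -0.001  0.   ]
```

View pics/w1.png

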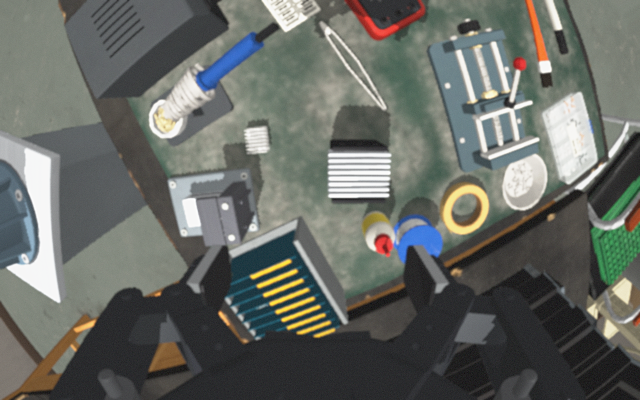

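```bash
python3 - <<'E'
from h import *
z=np.load('poses.npz'); q=z['car']
pl=[(world(q,rect(-.029,.029,-.0305,.0305,.065)),(0,0,255)),(world(q,rect(-.032,.032,-.023,.023,.064)),(0,255,0))]
draw('w1','w1z.png',[],True,(310,120,410,215),k=7)
E
```

```text
(no output)
```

View pics/w1z.png

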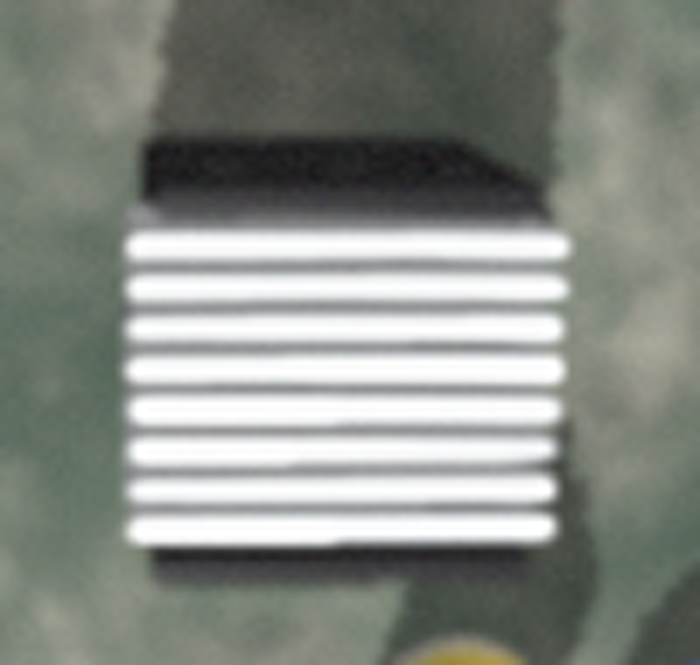

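```bash
python3 - <<'E'
from h import *
W=load('w1');T=load('top0');S=load('scene0')
w=(np.array([[127,232],[570,232],[556,544],[127,545]])/7+[310,120]-.5).tolist()
L=np.array([[-.032,.023,.064],[.032,.023,.064],[.032,-.023,.064],[-.032,-.023,.064]])
p,r=fit([(W,1,L,w)],[.61,.287,.3]);print(p,np.degrees(p[2]),r.round(1).tolist())
p4,r=fit([(W,1,L-[0,0,.064],w)],[.61,.287,.3,.064]);print(p4,r.round(1).tolist())
np.savez('poses.npz',fix=np.load('poses.npz')['fix'],car=p)
q=p
pl=[(world(q,rect(-.029,.029,-.0305,.0305,.065)),(0,0,255)),(world(q,rect(-.029,.029,-.0305,.0305,0)),(255,0,0)),(world(q,rect(-.032,.032,-.023,.023,.064)),(0,255,0))]
draw('top0','t2.png',pl,crop=(305,135,375,200),k=9);draw('w1','w1y.png',pl,True,(310,120,410,215),k=6);
draw('scene0','s2.png',pl,crop=(320,190,400,270),k=7)
a=[cv2.imread('pics/'+f) for f in('t2.png','s2.png')]; a=[cv2.resize(x,(400,400)) for x in a]; cv2.imwrite('pics/c2.png',np.hstack(a))
E
```

```text
[0.62090962 0.28932637 0.32225468] 18.463833160913023 [[0.8, 0.8], [-0.9, 0.9], [-1.0, -1.2], [0.9, -0.8]]
[0.61891886 0.2911458  0.32162552 0.07433094] [[-0.2, 0.1], [0.2, 0.3], [0.0, -0.4], [-0.1, -0.0]]
```

View pics/c2.png

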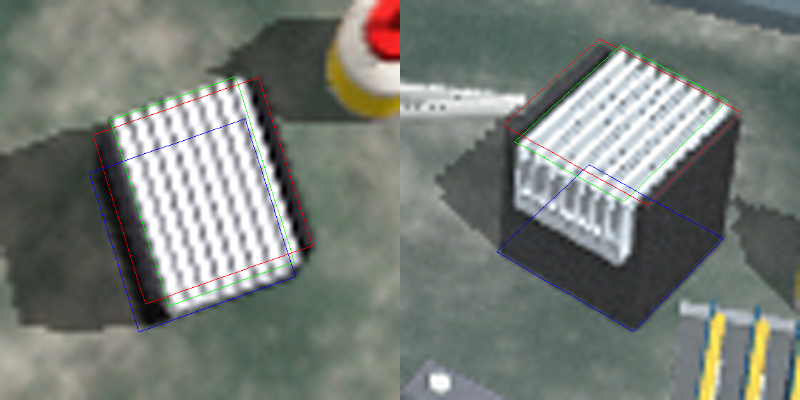

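View pics/w1y.png

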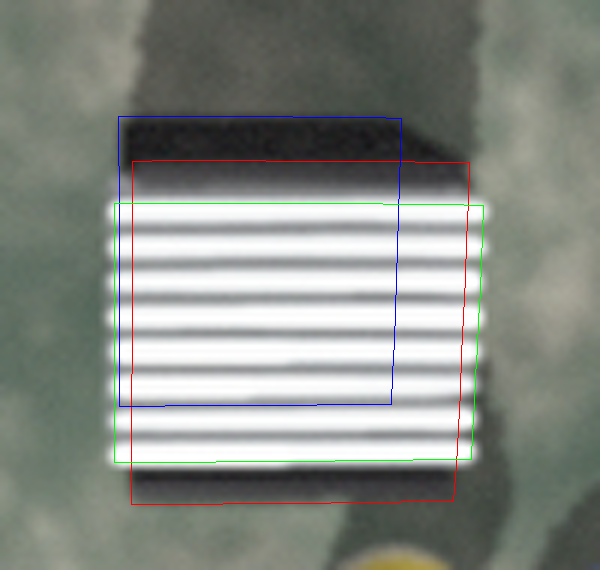

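```bash
python3 - <<'E'
from h import *
print(plan([.619,.289,.15],18.4))
E
```

```text
(array([ 0.1, 42.5, 99.5]), array([-0.18,  0.  , -0.34]))
```

Request:
jog_arm(rot=[[0, 0, 0], [-0.2, 0, -0.3], [-0.2, 0, -0.3], [-0.2, 0, -0.3], [-0.2, 0, -0.3], [-0.2, 0, -0.3]], translation=[[0, 20, 25], [0, 42.5, 55], [0, 42.5, 85], [0, 42.5, 99.5], [0, 42.5, 99.5], [0, 42.5, 99.5]], hand=[-1, -1, -1, -1, -1, -1])

```text
t: 1.95
eef_pos: [0.6175, 0.2898, 0.1498]
ee_rot: [-1.836, -2.548, 0.002]
wrist_force: [-1.5, 0.4, 1.6]
width: 0.0852
```

```bash
python3 - <<'E'
from h import *
snap('wrist','w2.png'); s,p,Rm=st(); print(p,s['joint_velocities'].round(3))
q=np.array([.619,.289,np.radians(18.4)])
pl=[(world(q,rect(-.029,.029,-.0305,.0305,.065)),(0,0,255)),(world(q,rect(-.032,.032,-.023,.023,.064)),(0,255,0))]
draw('w2','w2y.png',pl,True,(200,120,440,300),k=3.3)
draw('w2','w2z.png',[],True,(200,120,440,300),k=3.3)
E
```

```text
[0.61884188 0.28984357 0.15169728] [-0.008 -0.025 -0.026 -0.002 -0.003 -0.   ]
```

View pics/w2y.png

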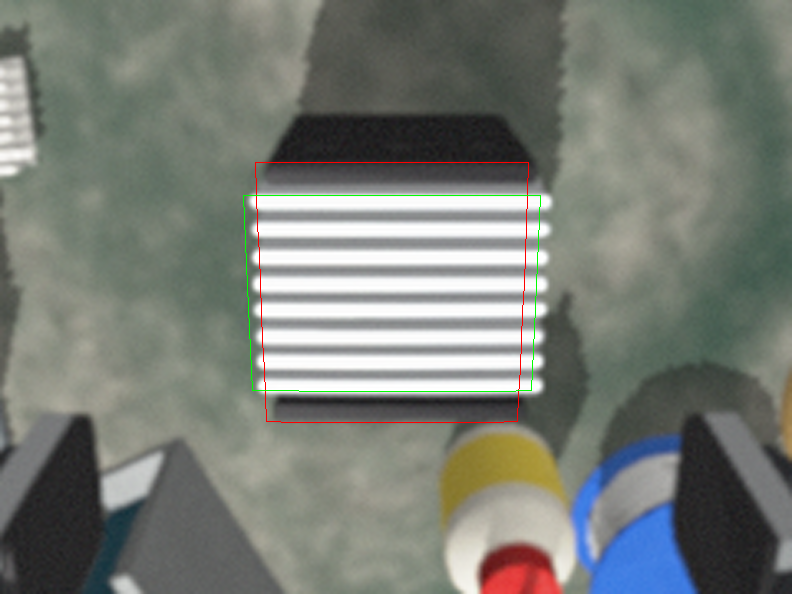

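View pics/w2.png

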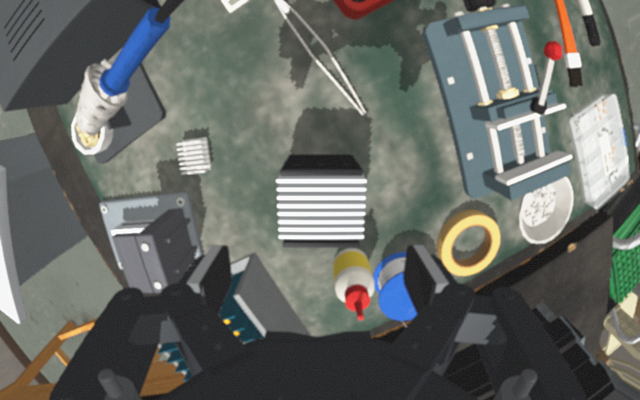

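```bash
python3 - <<'E'
from h import *
W=load('w2')
w=(np.array([[249,195],[550,195],[543,392],[258,392]])/3.3+[200,120]-.5).tolist()
L=np.array([[-.032,.023,.064],[.032,.023,.064],[.032,-.023,.064],[-.032,-.023,.064]])
p,r=fit([(W,1,L,w)],[.61,.287,.3]);print(p,np.degrees(p[2]),r.round(1).tolist())
print(plan([p[0],p[1],.052],np.degrees(p[2])))
E
```

```text
[0.62079048 0.28944869 0.32362797] 18.54251693131067 [[0.8, 0.4], [-0.5, 0.2], [-1.2, -0.5], [0.8, -0.3]]
(array([-1. ,  1.5, 99.7]), array([ 0.1 ,  0.01, -0.11]))
```

Request:
jog_arm(rot=[[0.1, 0, -0.1], [0.1, 0, -0.1], [0.1, 0, -0.1], [0.1, 0, -0.1], [0.1, 0, -0.1], [0.1, 0, -0.1], [0.1, 0, -0.1], [0.1, 0, -0.1]], translation=[[-1, 1.5, 12], [-1, 1.5, 28], [-1, 1.5, 44], [-1, 1.5, 60], [-1, 1.5, 76], [-1, 1.5, 90], [-1, 1.5, 99.5], [-1, 1.5, 99.5]], hand=[-1, -1, -1, -1, -1, -1, -1, -1])

```text
t: 2.67
eef_pos: [0.6196, 0.2891, 0.0503]
ee_rot: [-1.834, -2.549, 0.003]
wrist_force: [-1.5, -0.7, -1.3]
width: 0.0854
```

Request:
jog_arm(rot=[[0, 0, 0], [0, 0, 0], [0, 0, 0], [0, 0, 0], [0, 0, 0], [0, 0, 0], [0, 0, 0], [0, 0, 0], [0, 0, 0], [0, 0, 0]], translation=[[0, 0, 0], [0, 0, 0], [0, 0, 0], [0, 0, 0], [0, 0, 0], [0, 0, 0], [0, 0, 0], [0, 0, 0], [0, 0, 0], [0, 0, 0]], hand=[-0.9, -0.8, -0.7, -0.6, -0.5, -0.4, -0.3, -0.2, -0.2, -0.2], newtons=40)

```text
t: 3.5
eef_pos: [0.6205, 0.2894, 0.0515]
ee_rot: [-1.834, -2.55, 0.001]
wrist_force: [-0.2, -0.8, 5.4]
width: 0.0629
```

```bash
python3 - <<'E'
from h import *
s,p,Rm=st(); print(p,s['width'],s['wrist_force']); snap('wrist','w3.png'); snap('scene','s3.png')
draw('s3','s3z.png',[],crop=(270,170,470,340),k=4)
E
```

```text
[0.62048487 0.28937594 0.05153614] 0.06290397352591291 [-0.24887545 -0.78455998  5.3574325 ]
```

View pics/w3.png

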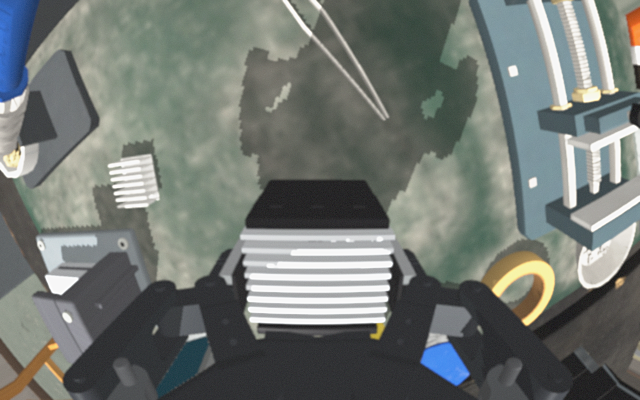

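View pics/s3z.png

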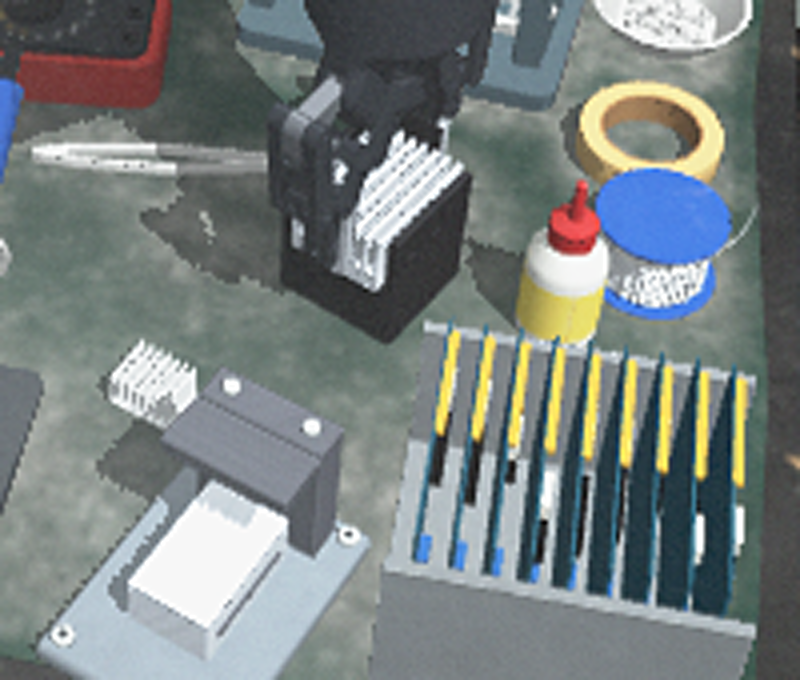

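Request:
jog_arm(rot=[[0, 0, 0], [0, 0, 0], [0, 0, 0], [0, 0, 0], [0, 0, 0], [0, 0, 0], [0, 0, 0], [0, 0, 0]], translation=[[0, 0, 0], [0, 0, 0], [0, 0, -5], [0, 0, -15], [0, 0, -30], [0, 0, -50], [0, 0, -68], [0, 0, -68]], hand=[0, 0, 0, 0, 0, 0, 0, 0], newtons=50)

```text
t: 4.27
eef_pos: [0.6236, 0.2903, 0.1257]
ee_rot: [1.831, 2.546, 0.01]
wrist_force: [1.0, 0.8, -1.0]
width: 0.0634
```

```bash
python3 - <<'E'
from h import *
s,p,Rm=st(); print(p,s['width'],s['wrist_force'])
snap('wrist','w4.png'); snap('scene','s4.png')
draw('s4','s4z.png',[],crop=(270,150,470,320),k=4)
E
```

```text
[0.62357304 0.29031362 0.12573234] 0.0633951623749806 [ 0.97781084  0.78334023 -0.98178838]
```

View pics/s4z.png

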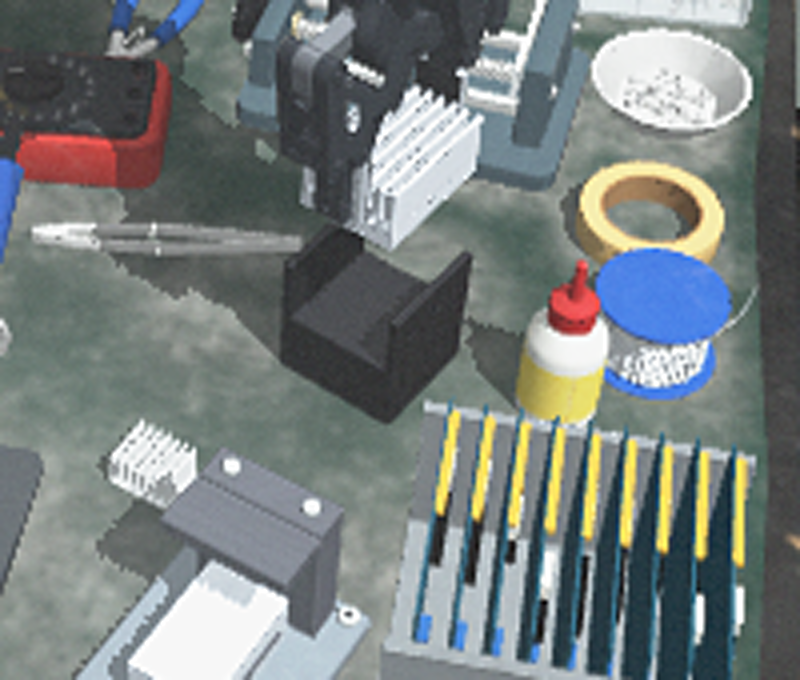

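View pics/w4.png

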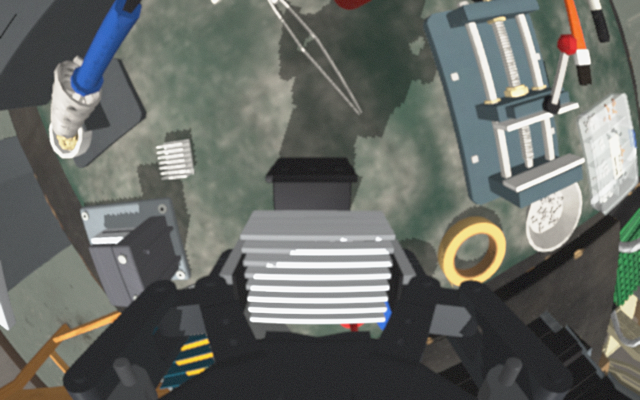

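```bash
python3 - <<'E'
from h import *
s,p,Rm=st()
yaw=np.arctan2(Rm[1,1],Rm[0,1]); print(np.degrees(yaw), 'tilt',Rm[:,2])
for off in (0,):
    q=[p[0],p[1],yaw,p[2]-.0515+.034]
    pl=[(world(q,rect(-.032,.032,-.023,.023,.03)),(0,0,255)),(world(q,rect(-.032,.032,-.023,.023,.0)),(0,255,0))]
draw('s4','s4y.png',pl,crop=(320,150,420,240),k=4);draw('w4','w4y.png',pl,True,(210,180,430,360),k=2.2)
a=[cv2.imread('pics/'+f) for f in('s4y.png','w4y.png')]; cv2.imwrite('pics/c4.png',np.hstack([cv2.resize(a[0],(400,396)),cv2.resize(a[1],(400,396))]))
E
```

```text
18.535139757462556 tilt [ 2.21712179e-03  5.36806240e-04 -9.99997398e-01]
```

View pics/c4.png

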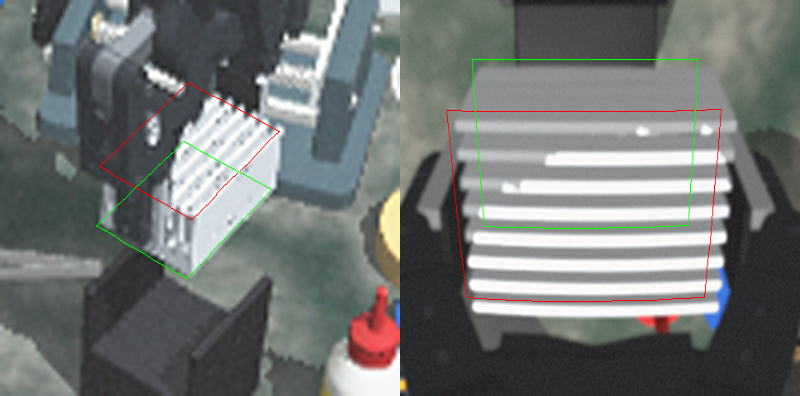

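Request:
jog_arm(rot=[[0, 0, -5], [0, 0, -12], [0, 0, -19], [0, 0, -26], [0, 0, -33], [0, 0, -40], [0, 0, -47], [0, 0, -54], [0, 0, -61], [0, 0, -68]], translation=[[0, 0, 0], [0, 0, 0], [0, 0, 0], [0, 0, 0], [0, 0, 0], [0, 0, 0], [0, 0, 0], [0, 0, 0], [0, 0, 0], [0, 0, 0]], hand=[0, 0, 0, 0, 0, 0, 0, 0, 0, 0])

```text
t: 5.2
eef_pos: [0.6202, 0.2893, 0.1193]
ee_rot: [-0.086, -3.14, 0.0]
wrist_force: [0.0, 0.4, -2.0]
width: 0.0633
```

```bash
python3 - <<'E'
from h import *
print(plan([.6195,.289,.119],108.5))
E
```

```text
(array([ 0.7, -0.3,  0.3]), array([-1.000e-02, -5.000e-02, -2.162e+01]))
```

Request:
jog_arm(rot=[[0, 0, -7], [0, 0, -14], [0, 0, -21.6], [0, 0, -21.6], [0, 0, -21.6]], translation=[[0.7, -0.3, 0], [0.7, -0.3, 0], [0.7, -0.3, 0], [0.7, -0.3, 0], [0.7, -0.3, 0]], hand=[0, 0, 0, 0, 0])

```text
t: 5.62
eef_pos: [0.6186, 0.2888, 0.1179]
ee_rot: [0.499, -3.099, 0.001]
wrist_force: [-0.4, -0.3, -3.0]
width: 0.0633
```

```bash
python3 - <<'E'
from h import *
s,p,Rm=st(); print(p,s['wrist_force']); snap('wrist','w5.png'); snap('top','t5.png');snap('scene','s5.png')
draw('t5','t5z.png',[],crop=(300,110,400,200),k=4)
draw('s5','s5z.png',[],crop=(320,170,420,260),k=4)
cv2.imwrite('pics/c5.png',np.hstack([cv2.imread('pics/t5z.png'),cv2.imread('pics/s5z.png')]))
E
```

```text
[0.61863205 0.28875176 0.11785362] [-0.40122359 -0.32120933 -3.03666245]
```

View pics/c5.png

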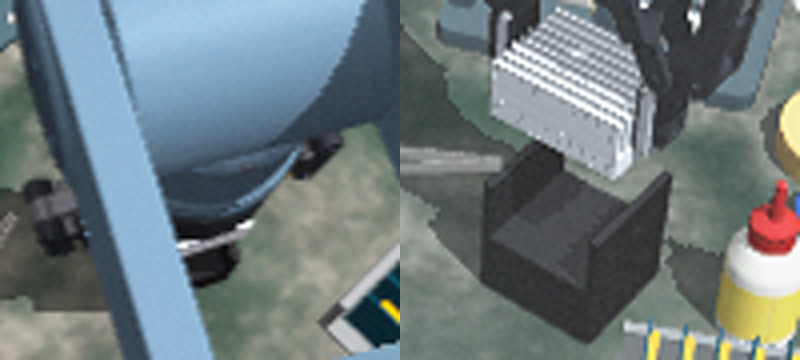

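View pics/w5.png

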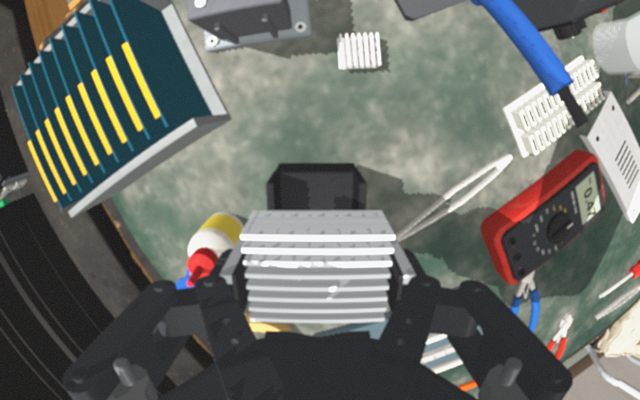

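Request:
jog_arm(rot=[[0, 0, 0], [0, 0, 0], [0, 0, 0], [0, 0, 0], [0, 0, 0]], translation=[[-1, 0, 8], [-1, 0, 18], [-1, 0, 26], [-1, 0, 31], [-1, 0, 32]], hand=[0, 0, 0, 0, 0])

```text
t: 6.18
eef_pos: [0.6187, 0.2888, 0.0842]
ee_rot: [0.499, -3.096, 0.001]
wrist_force: [0.2, 1.0, -2.3]
width: 0.0631
```

```bash
python3 - <<'E'
from h import *
s,p,Rm=st(); print(p,s['wrist_force']); snap('scene','s6.png')
draw('s6','s6z.png',[],crop=(320,170,420,270),k=6)
E
```

```text
[0.61869243 0.28880062 0.08420627] [ 0.15350631  0.99260703 -2.27985994]
```

View pics/s6z.png

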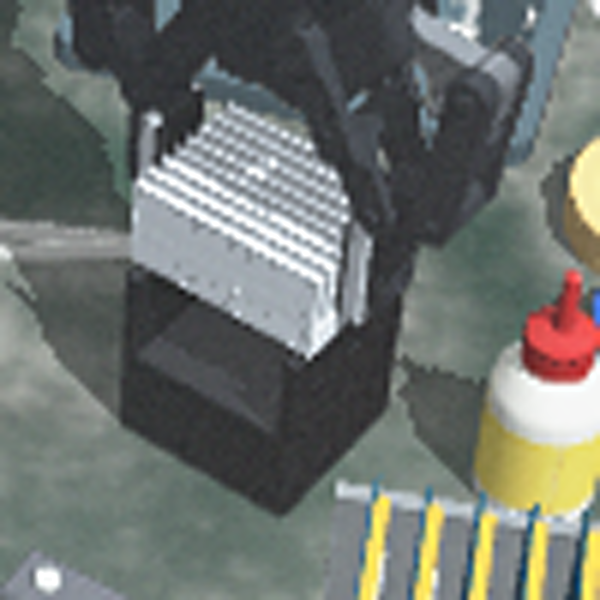

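Well over the walls. Lower 2–3 mm gently until contact.

Request:
jog_arm(rot=[[0, 0, 0], [0, 0, 0], [0, 0, 0]], translation=[[0, 0, 1], [0, 0, 2], [0, 0, 2]], hand=[0, 0, 0])

```text
t: 6.48
eef_pos: [0.6192, 0.2889, 0.083]
ee_rot: [0.499, -3.097, 0.001]
wrist_force: [-0.8, -0.1, -2.6]
width: 0.0633
```

Request:
jog_arm(rot=[[0, 0, 0], [0, 0, 0], [0, 0, 0]], translation=[[0, 0, 0.8], [0, 0, 1.5], [0, 0, 1.5]], hand=[0, 0, 0])

```text
t: 6.73
eef_pos: [0.6194, 0.2891, 0.0826]
ee_rot: [0.499, -3.098, 0.001]
wrist_force: [-3.0, -1.0, 4.6]
width: 0.0632
```

Request:
jog_arm(rot=[[0, 0, 0], [0, 0, 0], [0, 0, 0], [0, 0, 0], [0, 0, 0], [0, 0, 0], [0, 0, 0], [0, 0, 0], [0, 0, 0], [0, 0, 0]], translation=[[0, 0, 0], [0, 0, 0], [0, 0, 0], [0, 0, 0], [0, 0, 0], [0, 0, -10], [0, 0, -25], [0, 0, -45], [0, 0, -65], [0, 0, -70]], hand=[-0.5, -0.6, -0.7, -0.75, -0.75, -0.75, -0.75, -0.75, -0.75, -0.75])

```text
t: 7.57
eef_pos: [0.6223, 0.2899, 0.1586]
ee_rot: [-0.499, 3.097, 0.0]
wrist_force: [2.2, -0.6, 1.2]
width: 0.0747
```

```bash
python3 - <<'E'
from h import *
s,p,Rm=st(); print(p,s['width'],s['wrist_force'],s['joint_pos']); snap('scene','s7.png'); snap('wrist','w7.png')
draw('s7','s7z.png',[],crop=(320,170,420,270),k=6)
print(plan([.619,.289,.152],18.5))
E
```

```text
[0.62225603 0.28991225 0.15858675] 0.07471432344986165 [ 2.19350475 -0.60460334  1.18906975] [ 2.63638790e-01  5.01095875e-01  1.37725573e+00 -2.15025373e-04
  1.25885008e+00 -1.62683797e+00]
(array([2.3, 0.1, 3.8]), array([6.000e-02, 9.000e-02, 8.981e+01]))
```

View pics/s7z.png

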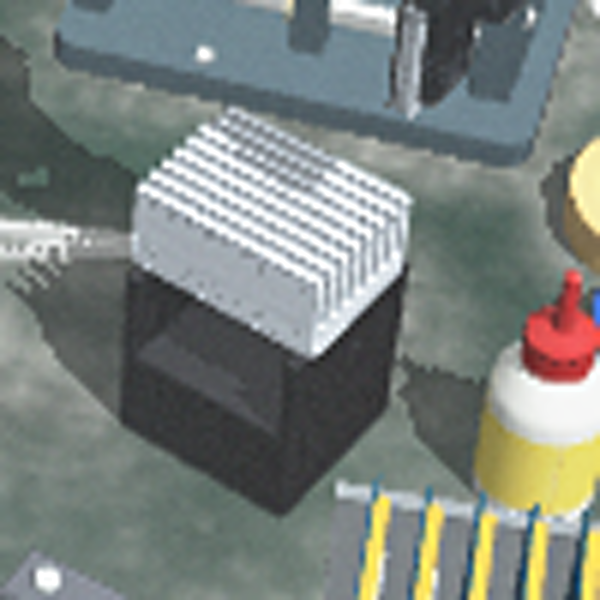

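View pics/w7.png

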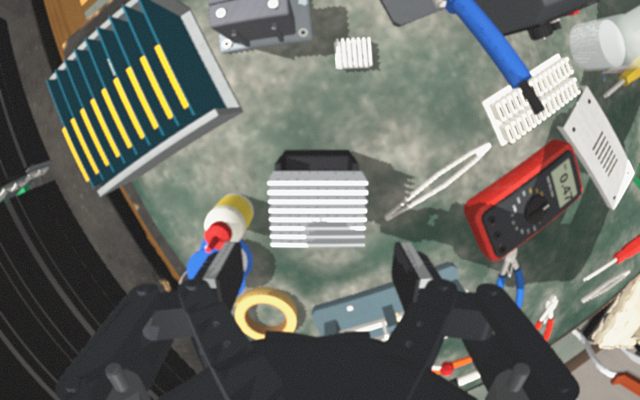

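```bash
python3 - <<'E'
from h import *
draw('w7','w7z.png',[],True,(250,140,390,260),k=5.5)
E
```

```text
(no output)
```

View pics/w7z.png

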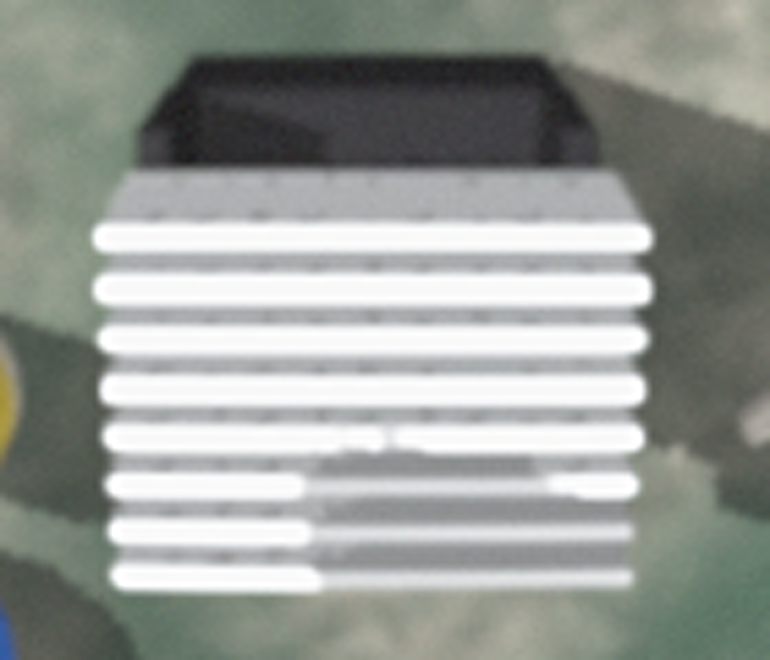

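```bash
python3 - <<'E'
from h import *
W=load('w7')
w=(np.array([[94,222],[652,222],[634,591],[108,591]])/5.5+[250,140]-.5).tolist()
L=np.array([[-.032,.023,.03],[.032,.023,.03],[.032,-.023,.03],[-.032,-.023,.03]])+[0,0,.065]
p,r=fit([(W,1,L,w)],[.61,.287,1.9]);print(p,np.degrees(p[2]),r.round(1).tolist())
d=p[:2]-[.6194,.2891]; a=np.radians(108.5); print('bias along tool x,y (mm):',1000*d@[np.cos(a+np.pi/2),np.sin(a+np.pi/2)],1000*d@[np.cos(a),np.sin(a)])
E
```

```text
[0.62069962 0.29024711 1.88745113] 108.14298397834501 [[0.4, 0.7], [-0.5, 0.9], [-1.0, -1.1], [1.3, -1.3]]
bias along tool x,y (mm): -1.5964449471432356 0.6754580808646692
```

Request:
jog_arm(rot=[[0, 0, 6], [0, 0, 13], [0, 0, 20], [0, 0, 27], [0, 0, 34], [0, 0, 41], [0, 0, 48], [0, 0, 55], [0, 0, 62], [0, 0, 69]], translation=[[0, 5, 0], [1, 10, 0], [2, 14, 0], [2, 14, 0], [2, 14, 0], [2, 14, 0], [2, 14, 0], [2, 14, 0], [2, 14, 0], [2, 14, 0]], hand=[-1, -1, -1, -1, -1, -1, -1, -1, -1, -1])

```text
t: 8.5
eef_pos: [0.6141, 0.302, 0.1542]
ee_rot: [-1.353, -2.835, 0.001]
wrist_force: [0.3, -0.5, 0.2]
width: 0.085
```

```bash
python3 - <<'E'
from h import *
print(plan([.6152,.3035,.086],18.5))
E
```

```text
(array([ 0.5,  1.9, 68.2]), array([-4.000e-02,  1.000e-02,  2.047e+01]))
```

Request:
jog_arm(rot=[[0, 0, 7], [0, 0, 14], [0, 0, 20.5], [0, 0, 20.5], [0, 0, 20.5], [0, 0, 20.5], [0, 0, 20.5], [0, 0, 20.5], [0, 0, 20.5]], translation=[[0.5, 2, 0], [0.5, 2, 0], [0.5, 2, 0], [0.5, 2, 15], [0.5, 2, 30], [0.5, 2, 45], [0.5, 2, 58], [0.5, 2, 68], [0.5, 2, 68]], hand=[-1, -1, -1, -1, -1, -1, -1, -1, -1])

```text
t: 9.25
eef_pos: [0.613, 0.3029, 0.082]
ee_rot: [-1.834, -2.546, 0.009]
wrist_force: [0.2, 0.1, -0.2]
width: 0.0854
```

```bash
python3 - <<'E'
from h import *
s,p,Rm=st(); print(p,s['width'],s['wrist_force']); snap('scene','s8.png'); snap('wrist','w8.png')
draw('s8','s8z.png',[],crop=(310,150,420,260),k=5)
print(plan([.6152,.3035,.086],18.5))
E
```

```text
[0.61304426 0.30285419 0.08203658] 0.08537291752065071 [ 0.16716611  0.14945504 -0.16829519]
(array([-0. ,  0.2, -0.6]), array([-0.12,  0.01, -0.03]))
```

View pics/s8z.png

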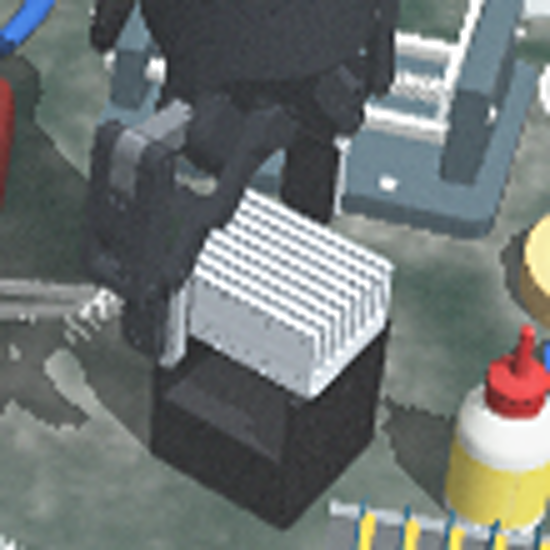

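View pics/w8.png

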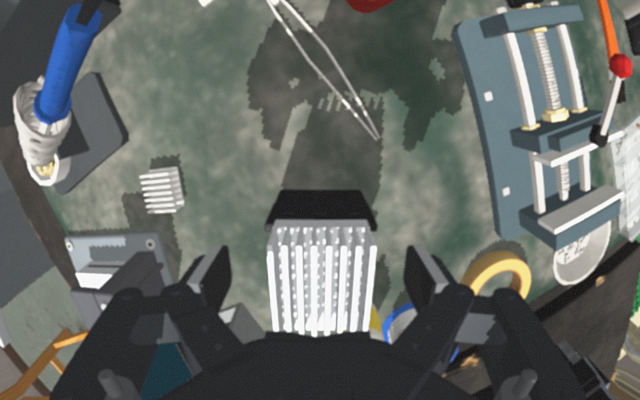

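Request:
jog_arm(rot=[[0, 0, 0], [0, 0, 0], [0, 0, 0], [0, 0, 0], [0, 0, 0], [0, 0, 0], [0, 0, 0], [0, 0, 0], [0, 0, 0], [0, 0, 0]], translation=[[0, 0, -1], [0, 0, -1], [0, 0, -1], [0, 0, -1], [0, 0, -1], [0, 0, -1], [0, 0, -1], [0, 0, -1], [0, 0, -1], [0, 0, -1]], hand=[-0.8, -0.6, -0.45, -0.35, -0.25, -0.15, -0.05, 0.05, 0.2, 0.3], newtons=40)

```text
t: 10.18
eef_pos: [0.6152, 0.3036, 0.0868]
ee_rot: [-1.836, -2.549, 0.002]
wrist_force: [-0.8, -0.3, 4.1]
width: 0.0453
```

```bash
python3 - <<'E'
from h import *
s,p,Rm=st(); print(p,s['width'],s['wrist_force']); snap('scene','s9.png'); snap('wrist','w9.png')
draw('s9','s9z.png',[],crop=(310,150,420,260),k=5)
draw('w9','w9z.png',[],True,crop=(200,180,440,350),k=3)
E
```

```text
[0.61515931 0.30358209 0.08684419] 0.04531088636072718 [-0.82454455 -0.33453976  4.09514542]
```

View pics/s9z.png

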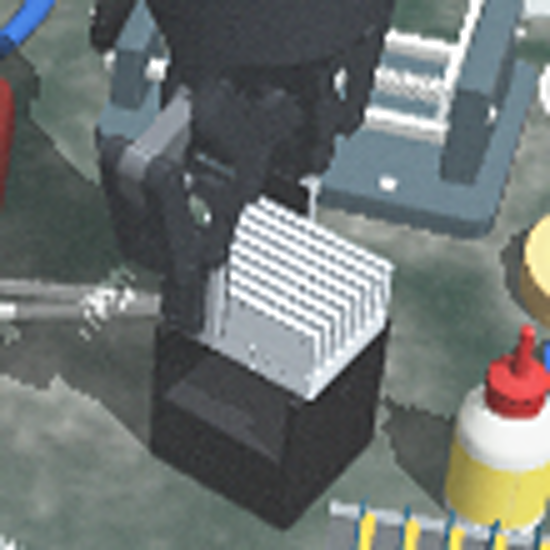

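View pics/w9z.png

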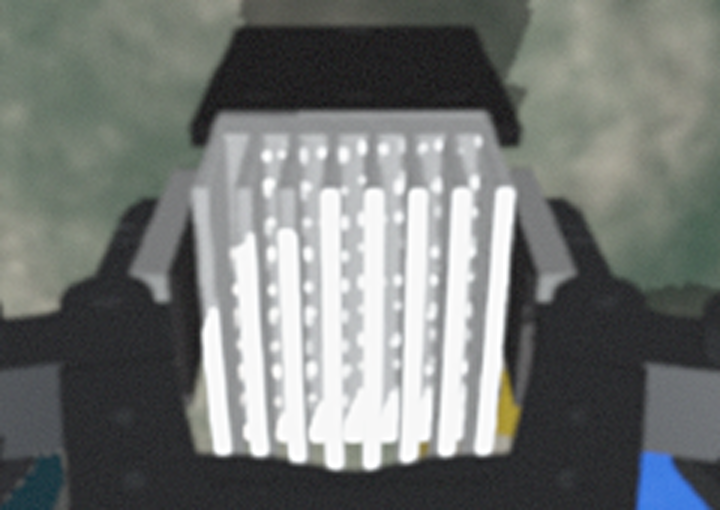

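Request:
jog_arm(rot=[[0, 0, 0], [0, 0, 0], [0, 0, 0], [0, 0, 0], [0, 0, 0], [0, 0, 0], [0, 0, 0], [0, 0, 0], [0, 0, 0], [0, 0, 0]], translation=[[0, 0, 0], [0, 0, 0], [0, 0, -5], [0, 0, -15], [0, 0, -30], [0, 0, -50], [0, 0, -70], [0, 0, -90], [0, 0, -108], [0, 0, -113]], hand=[0.3, 0.3, 0.3, 0.3, 0.3, 0.3, 0.3, 0.3, 0.3, 0.3], newtons=60)

```text
t: 11.12
eef_pos: [0.6172, 0.3043, 0.2053]
ee_rot: [1.834, 2.546, 0.007]
wrist_force: [1.5, 1.3, 0.0]
width: 0.0451
```

```bash
python3 - <<'E'
from h import *
s,p,Rm=st(); print(p,s['width'],s['wrist_force']); snap('scene','s10.png')
draw('s10','s10z.png',[],crop=(310,120,420,230),k=5)
print(plan([.519,.206,.2],113.8))
E
```

```text
[0.61723937 0.30426414 0.20525752] 0.04505576686348126 [1.48416705 1.29509397 0.02255506]
(array([ -62.1, -124.2,    4. ]), array([  0.21,   0.26, -95.32]))
```

View pics/s10z.png

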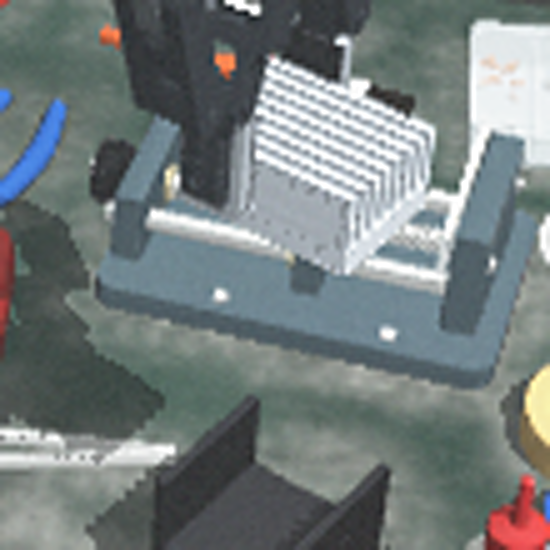

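Request:
jog_arm(rot=[[0, 0, -5], [0, 0, -12], [0, 0, -19], [0, 0, -26], [0, 0, -33], [0, 0, -40], [0, 0, -47], [0, 0, -54], [0, 0, -61], [0, 0, -68]], translation=[[-4, -8, 0], [-10, -20, 0], [-16, -32, 0], [-22, -44, 0], [-28, -56, 0], [-34, -68, 0], [-40, -80, 0], [-46, -92, 0], [-52, -104, 0], [-58, -116, 0]], hand=[0.3, 0.3, 0.3, 0.3, 0.3, 0.3, 0.3, 0.3, 0.3, 0.3])

```text
t: 12.0
eef_pos: [0.5243, 0.2119, 0.2031]
ee_rot: [0.087, 3.137, 0.002]
wrist_force: [-0.0, 1.0, -1.7]
width: 0.045
```

```bash
python3 - <<'E'
from h import *
print(plan([.519,.206,.2],113.8))
E
```

```text
(array([ 5. , -6.2,  3. ]), array([ 2.000e-02,  2.000e-01, -2.697e+01]))
```

Request:
jog_arm(rot=[[0, 0, -7], [0, 0, -14], [0, 0, -20], [0, 0.2, -27], [0, 0.2, -27], [0, 0.2, -27], [0, 0.2, -27]], translation=[[3, -4, 2], [5, -6, 3], [5, -6, 3], [5, -6, 3], [5, -6, 3], [5, -6, 3], [5, -6, 3]], hand=[0.3, 0.3, 0.3, 0.3, 0.3, 0.3, 0.3])

```text
t: 12.58
eef_pos: [0.5187, 0.2061, 0.1996]
ee_rot: [0.643, -3.074, -0.0]
wrist_force: [0.4, 0.5, -1.8]
width: 0.0447
```

```bash
python3 - <<'E'
from h import *
snap('wrist','w11.png');snap('wrist','w12.png'); s,p,Rm=st(); print(p,s['joint_velocities'].round(3),Rm[:,2],np.degrees(np.arctan2(Rm[1,1],Rm[0,1])))
E
```

```text
[0.51885413 0.20616138 0.19979689] [-0.    -0.002 -0.002  0.001  0.001 -0.012] [-4.23279265e-04  1.93525388e-04 -9.99999892e-01] 113.70600322327925
```

View pics/w12.png

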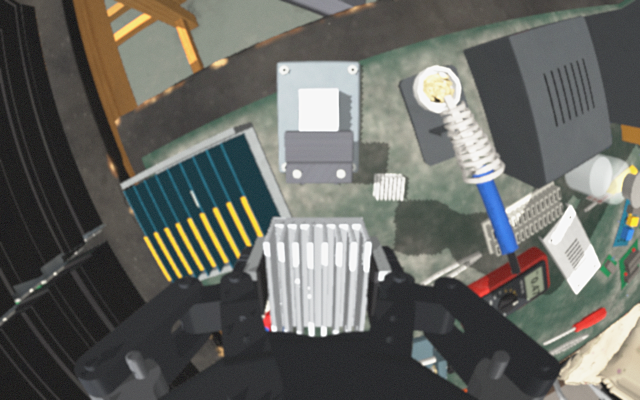

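```bash
python3 - <<'E'
from h import *
draw('w12','w12a.png',[],True,(268,52,368,148),k=6); draw('w12','w12b.png',[],True,(270,100,370,196),k=6);draw('w12','w12c.png',[],True,(230,200,400,340),k=4)
E
```

```text
(no output)
```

View pics/w12a.png

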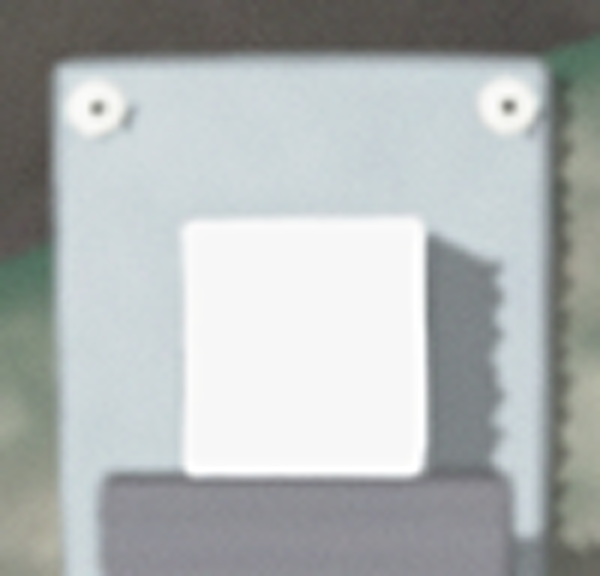

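View pics/w12b.png

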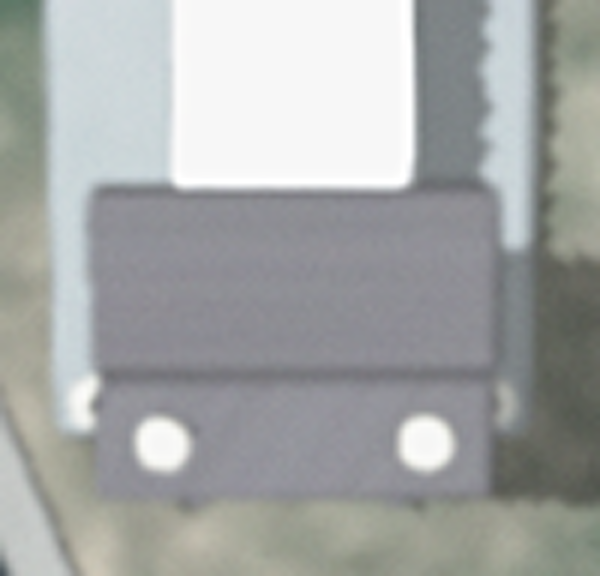

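View pics/w12c.png

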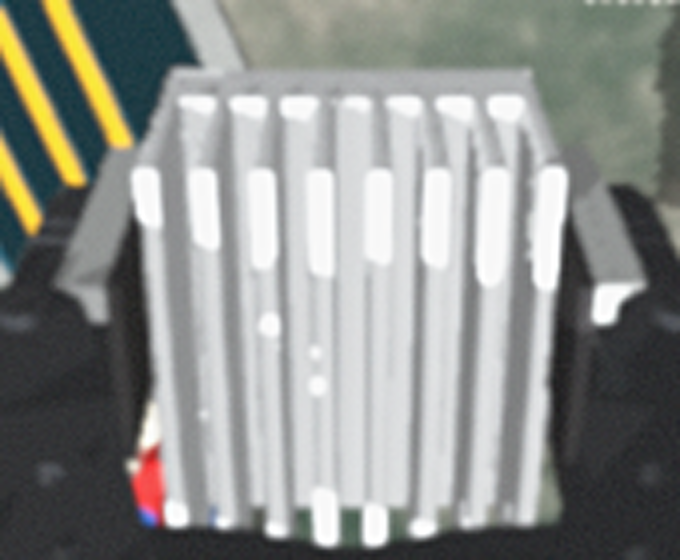

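```bash
python3 - <<'E'
from h import *
W=load('w12');T=load('top0');S=load('scene0')
a=lambda u:(np.array(u)/6+[268,52]-.5).tolist(); b=lambda u:(np.array(u)/6+[270,100]-.5).tolist(); c=lambda u:(np.array(u)/4+[230,200]-.5).tolist()
L=np.array([[-.058,-.042,.01],[-.058,.042,.01],[-.028,-.018,.034],[-.028,.018,.034],[.008,-.028,.076],[.008,.028,.076],[.058,-.042,.01],[.058,.042,.01]])
u=a([[52,62],[548,60],[182,217],[427,217],[103,475],[512,475]])+b([[55,432],[530,430]])
p,r=fit([(W,1,L,u)],[.464,.182,.415]); print('fix wrist',p,np.degrees(p[2])); print(r.round(1).tolist())
# sink in hand
s,pt,Rm=st(); h=.0218
Ls=np.array([[.032,-.023,0],[.032,.023,0],[.032,-.023,.03],[.032,.023,.03]])
us=c([[533,70],[170,70],[566,168],[133,168]])
yaw=np.arctan2(Rm[1,0],Rm[0,0])
q,r=fit([(W,1,Ls+[0,0,pt[2]-h],us)],[*pt[:2],yaw]); print('sink',q,np.degrees(q[2]),np.degrees(yaw)); print(r.round(1).tolist())
print('sink in tool mm',(Rm.T@(np.r_[q[:2],pt[2]]-pt)*1000).round(1))
np.savez('poses2.npz',fixw=p,sink=q)
pl=[(world(p,rect(-.058,.058,-.042,.042,.01)),(0,0,255)),(world(p,rect(-.028,.03,-.018,.018,.034)),(0,200,0)),(world(p,rect(.008,.034,-.028,.028,.076)),(255,0,255))]
draw('w12','w12d.png',pl,True,(268,52,368,196),k=4)
draw('top0','t12.png',pl,False,(355,205,425,285),k=8);draw('scene0','s12.png',pl,False,(270,255,370,360),k=6)
cv2.imwrite('pics/c12.png',np.hstack([cv2.resize(cv2.imread('pics/'+f),(266,400)) if f[0]!='s' else cv2.resize(cv2.imread('pics/'+f),(266,280)) for f in ('w12d.png','t12.png')]))
E
```

```text
fix wrist [0.46374333 0.18410391 0.41736598] 23.91330929197242
[[-0.1, -0.8], [0.8, -0.8], [0.8, 0.6], [-1.2, 0.4], [-0.8, -0.3], [0.3, -0.7], [-0.2, 1.1], [0.5, 1.0]]
sink [ 0.53332977  0.21329414 -2.72993071] -156.41350776681665 -156.29399061162218
[[-1.1, -0.3], [0.5, -0.3], [0.0, 0.2], [0.4, 0.2]]
sink in tool mm [-16.1   0.7  -0. ]
```

View pics/w12d.png

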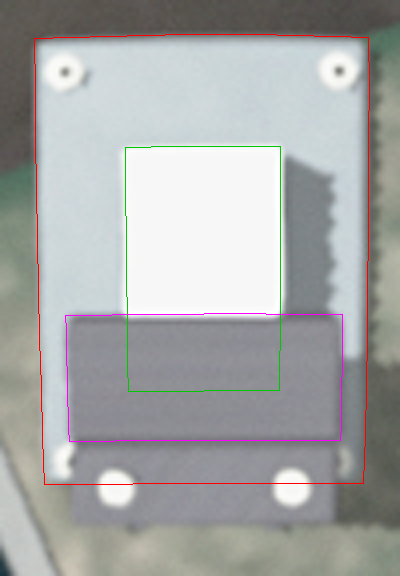

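View pics/t12.png

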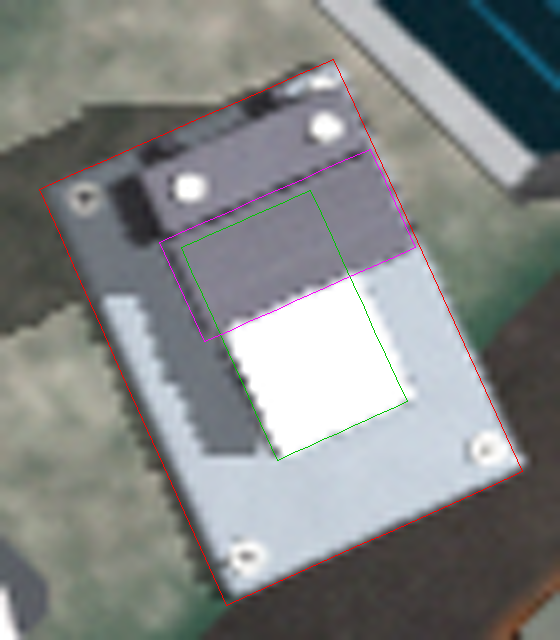

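View pics/s12.png

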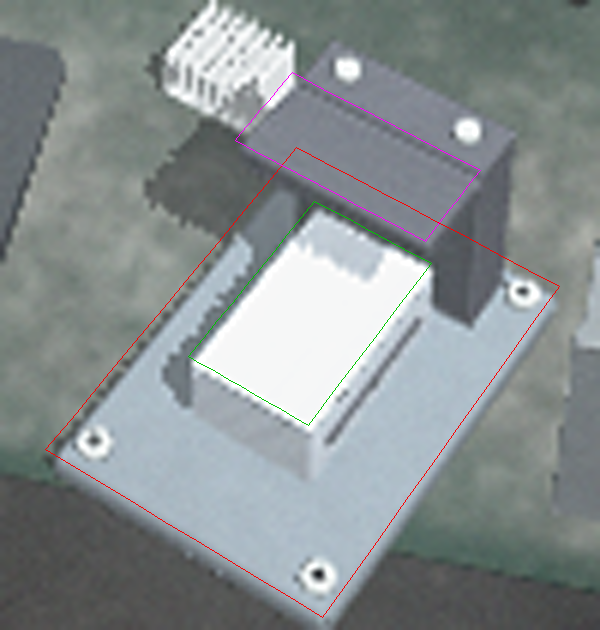

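```bash
python3 - <<'E'
from h import *
print(plan([.4206,.1638,.11],113.85))
E
```

```text
(array([107. ,   0.7,  89.8]), array([ 0.02, -0.02, -0.14]))
```

Request:
jog_arm(rot=[[0, 0, -0.1], [0, 0, -0.1], [0, 0, -0.1], [0, 0, -0.1], [0, 0, -0.1], [0, 0, -0.1], [0, 0, -0.1], [0, 0, -0.1], [0, 0, -0.1], [0, 0, -0.1]], translation=[[10, 0, 0], [30, 0.7, 0], [52, 0.7, 0], [74, 0.7, 5], [94, 0.7, 18], [107, 0.7, 38], [107, 0.7, 60], [107, 0.7, 78], [107, 0.7, 90], [107, 0.7, 90]], hand=[0.3, 0.3, 0.3, 0.3, 0.3, 0.3, 0.3, 0.3, 0.3, 0.3])

```text
t: 13.52
eef_pos: [0.4185, 0.1635, 0.1075]
ee_rot: [0.644, -3.07, -0.001]
wrist_force: [-0.6, -0.4, -2.6]
width: 0.0449
```

```bash
python3 - <<'E'
from h import *
snap('wrist','w13.png');snap('scene','s13.png');snap('top','t13.png');snap('wrist','w14.png'); s,p,Rm=st(); print(p,s['width'],s['wrist_force'],Rm[:,2].round(4),np.degrees(np.arctan2(Rm[1,1],Rm[0,1])))
f=np.array([.464,.183,np.radians(23.85)]); yaw=np.arctan2(Rm[1,1],Rm[0,1])-np.pi/2
c=p-Rm[:,0]*.0155; q=[c[0],c[1],yaw,p[2]-.0218]
pl=[(world(f,rect(-.028,.03,-.018,.018,.034)),(0,200,0)),(world(f,rect(.008,.034,-.028,.028,.076)),(255,0,255)),
(world(q,rect(-.032,.032,-.023,.023,0)),(0,0,255)),(world(q,rect(-.032,.032,-.023,.023,.03)),(255,0,0))]
draw('s13','s13z.png',pl,crop=(260,210,380,330),k=5)
draw('w14','w14z.png',pl,True,crop=(220,180,420,340),k=4)
draw('t13','t13z.png',pl,False,crop=(330,180,450,290),k=5)
E
```

```text
[0.42148256 0.16396023 0.11088621] 0.044910270434130206 [ 0.12096261 -0.35357524 -2.18006188] [ 1.4e-03  4.0e-04 -1.0e+00] 113.77925354439746
```

View pics/s13z.png

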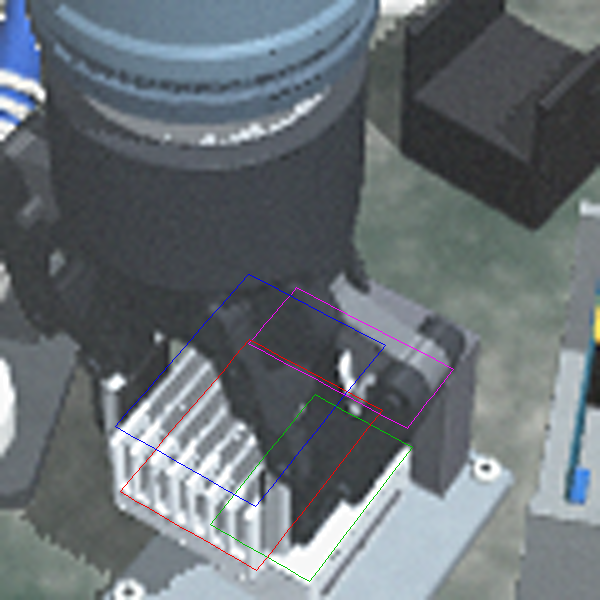

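View pics/w14z.png

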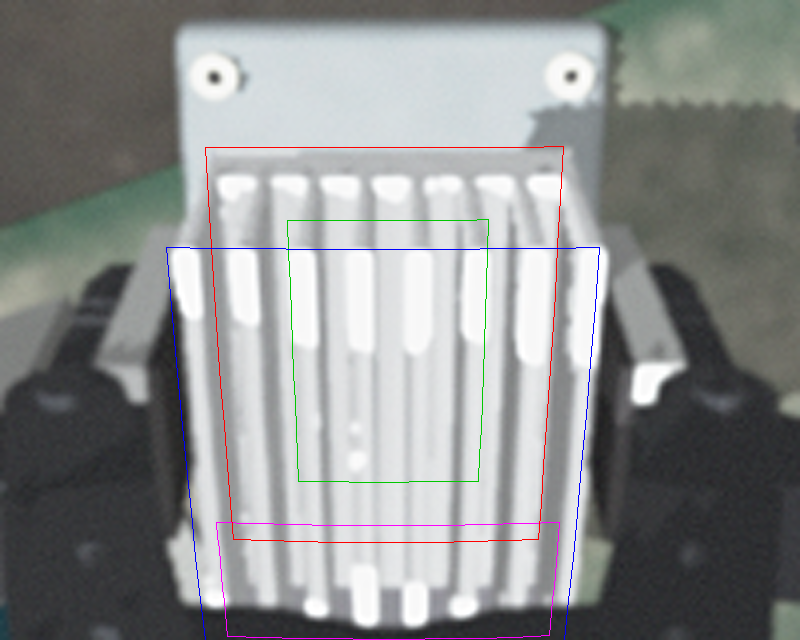

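View pics/t13z.png

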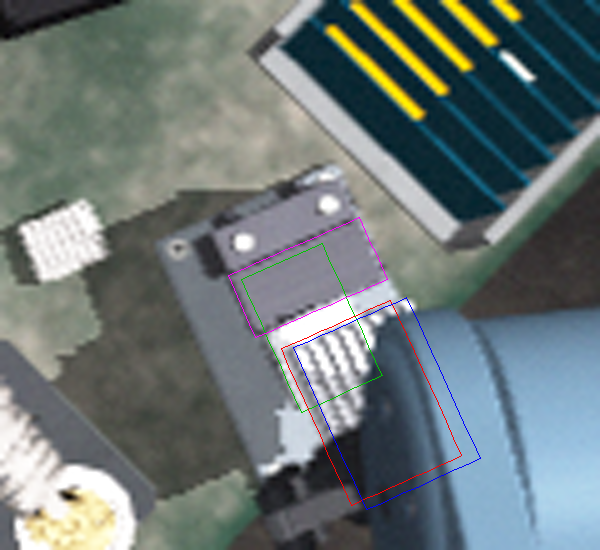

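```bash
python3 - <<'E'
from h import *
W=load('w14'); V=W['view']
s,p,Rm=st()
c=lambda u:(np.array(u)/4+[220,180]-.5).tolist()
# side edges of base at front z=.010 : points
draw('w14','w14q.png',[],True,crop=(255,175,380,255),k=6)
f=np.array([.464,.183,np.radians(23.85)])
L=np.array([[-.058,-.042,.01],[-.058,.042,.01]])
print('pred base corners',((proj(W,world(f,L),True)+.5-[220,180])*4).round(1))
E
```

```text
pred base corners [[168.4  24.2]
 [606.1  23. ]]
```

View pics/w14q.png

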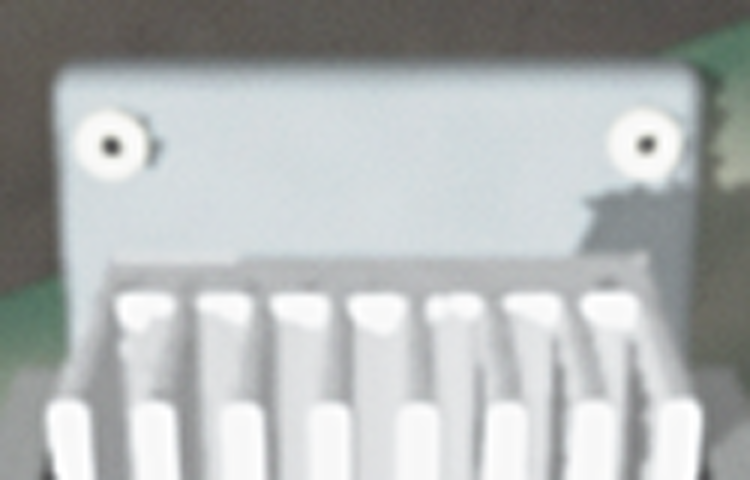

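```bash
python3 - <<'E'
from h import *
print(plan([.4206,.1638,.0585],113.85))
E
```

```text
(array([ 0.9,  0.2, 52.4]), array([-0.01,  0.08, -0.07]))
```

Request:
jog_arm(rot=[[0, 0, 0], [0, 0, -0.1], [0, 0, -0.1], [0, 0, -0.1], [0, 0, -0.1], [0, 0, -0.1], [0, 0, -0.1]], translation=[[1, 0, 8], [1, 0, 20], [1, 0, 32], [1, 0, 42], [1, 0, 49], [1, 0, 52], [1, 0, 52]], hand=[0.3, 0.3, 0.3, 0.3, 0.3, 0.3, 0.3])

```text
t: 14.3
eef_pos: [0.4202, 0.1635, 0.0583]
ee_rot: [-0.65, 3.073, 0.0]
wrist_force: [0.1, -0.1, -2.2]
width: 0.045
```

```bash
python3 - <<'E'
from h import *
snap('scene','s15.png');s,p,Rm=st(); print(p,s['width'],s['wrist_force'],Rm[:,2].round(4),np.degrees(np.arctan2(Rm[1,1],Rm[0,1])))
draw('s15','s15z.png',[],crop=(260,220,380,340),k=5)
print(plan([.4206,.1638,.0575],113.85))
E
```

```text
[0.42059364 0.16356443 0.05876107] 0.044970697233167954 [-0.6438134   0.10522047 -1.06162557] [ 1.e-03  3.e-04 -1.e+00] 113.87790801581916
(array([-0.1,  0.2,  1.3]), array([-0.  ,  0.06,  0.03]))
```

View pics/s15z.png

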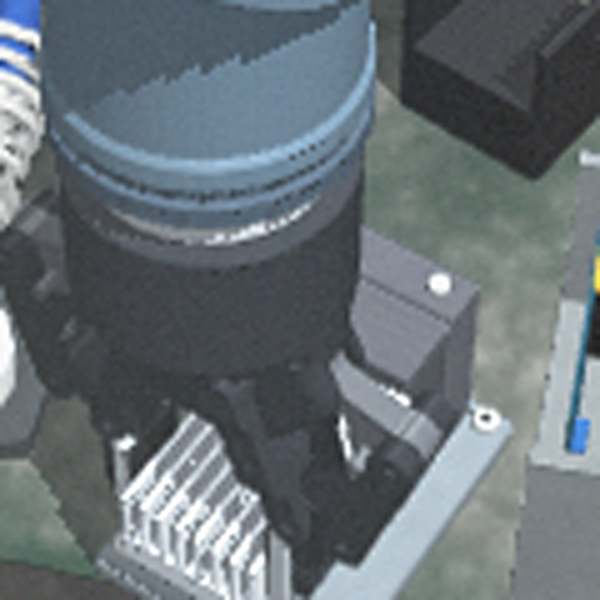

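Request:
jog_arm(rot=[[0, 0, 0], [0, 0, 0], [0, 0, 0]], translation=[[0, 0.2, 1], [0, 0.2, 1.8], [0, 0.2, 1.8]], hand=[0.3, 0.3, 0.3])

```text
t: 14.6
eef_pos: [0.4209, 0.1638, 0.0573]
ee_rot: [-0.65, 3.072, 0.0]
wrist_force: [-0.1, -0.4, -2.4]
width: 0.0453
```

Request:
jog_arm(rot=[[0, 0, 0], [0, 0, 0], [0, 0, 0]], translation=[[0, 0, 0.4], [0, 0, 0.8], [0, 0, 0.8]], hand=[0.3, 0.3, 0.3])

```text
t: 14.85
eef_pos: [0.421, 0.1638, 0.0566]
ee_rot: [-0.649, 3.072, 0.0]
wrist_force: [-0.3, 0.7, -2.5]
width: 0.045
```

Request:
jog_arm(rot=[[0, 0, 0], [0, 0, 0], [0, 0, 0]], translation=[[0, 0, 0.5], [0, 0, 1], [0, 0, 1]], hand=[0.3, 0.3, 0.3])

```text
t: 15.1
eef_pos: [0.421, 0.1638, 0.0559]
ee_rot: [-0.65, 3.071, -0.0]
wrist_force: [-1.8, 0.1, 1.6]
width: 0.0449
```

Request:
jog_arm(rot=[[0, 0, 0], [0, 0, 0], [0, 0, 0], [0, 0, 0], [0, 0, 0], [0, 0, 0]], translation=[[0, 0, 0.5], [-2, 0, 0.5], [-4, 0, 0.5], [-6, 0, 0.5], [-8, 0, 0.5], [-10, 0, 0.5]], hand=[0.3, 0.3, 0.3, 0.3, 0.3, 0.3])

```text
t: 15.6
eef_pos: [0.429, 0.1675, 0.0559]
ee_rot: [0.651, -3.072, 0.001]
wrist_force: [-8.2, -4.4, 14.2]
width: 0.045
```

```bash
python3 - <<'E'
from h import *
snap('scene','s16.png');snap('wrist','w16.png');s,p,Rm=st(); print(p,s['width'],s['wrist_force'],s['ft_torque'],Rm[:,2].round(4),np.degrees(np.arctan2(Rm[1,1],Rm[0,1])))
draw('s16','s16z.png',[],crop=(260,230,380,350),k=5)
draw('w16','w16q.png',[],True,crop=(230,175,400,340),k=4)
E
```

```text
[0.42985272 0.16771909 0.05586285] 0.04499765564439793 [-4.87077774 -1.43363324  8.98195628] [-0.34054053  0.72980975 -0.0094648 ] [ 9.e-04 -2.e-04 -1.e+00] 113.89803880359274
```

View pics/s16z.png

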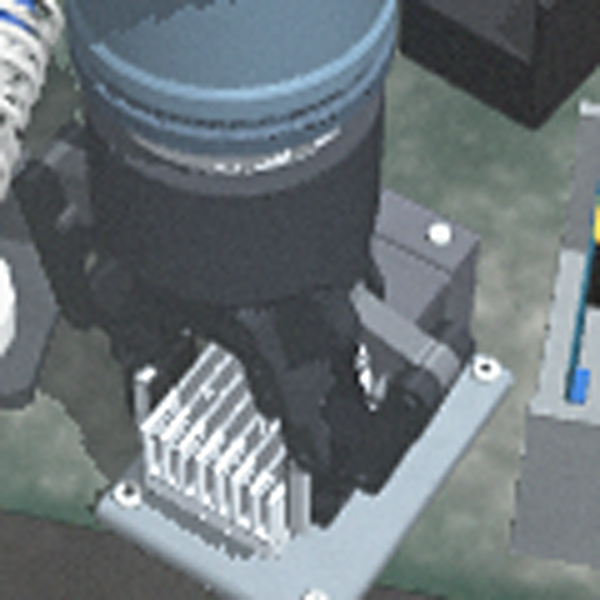

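View pics/w16q.png

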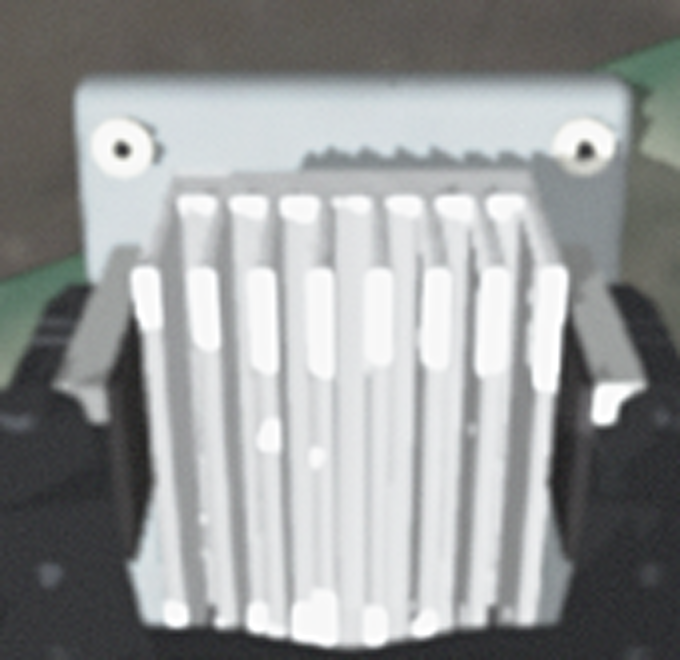

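Request:
jog_arm(rot=[[0, 0, 0], [0, 0, 0], [0, 0, 0], [0, 0, 0], [0, 0, 0], [0, 0, 0], [0, 0, 0], [0, 0, 0], [0, 0, 0]], translation=[[-2, 0.3, 0.2], [-4, 0.3, 0.2], [-6, 0.3, 0.2], [-9, 0.3, 0.2], [-12, 0.3, 0.2], [-15, 0.3, 0.2], [-17, 0.3, 0.2], [-18, 0.3, 0.2], [-18, 0.3, 0.2]], hand=[0.3, 0.3, 0.3, 0.3, 0.3, 0.3, 0.3, 0.3, 0.3])

```text
t: 16.45
eef_pos: [0.4461, 0.1752, 0.0559]
ee_rot: [0.651, -3.073, 0.001]
wrist_force: [-3.7, -1.9, 6.0]
width: 0.0445
```

```bash
python3 - <<'E'
from h import *
snap('scene','s17.png');snap('wrist','w17.png');s,p,Rm=st(); print(p,s['width'],s['wrist_force'],s['ft_torque'],Rm[:,2].round(4),np.degrees(np.arctan2(Rm[1,1],Rm[0,1])))
draw('s17','s17z.png',[],crop=(260,230,380,350),k=5)
draw('w17','w17q.png',[],True,crop=(230,175,400,340),k=4)
f=np.array([.464,.183,np.radians(23.85)]);d=p[:2]-f[:2];c,sn=np.cos(f[2]),np.sin(f[2]);print('tcp in fix',(d@[c,sn])*1000,d@[-sn,c]*1000)
E
```

```text
[0.44603128 0.17520832 0.05589463] 0.04503798625705285 [-3.88992991 -1.84271619  5.63770679] [-0.30923238  0.55734757 -0.02510408] [ 2.e-04 -5.e-04 -1.e+00] 113.91162756477982
tcp in fix -19.584839580743875 0.13921212845921344
```

View pics/s17z.png

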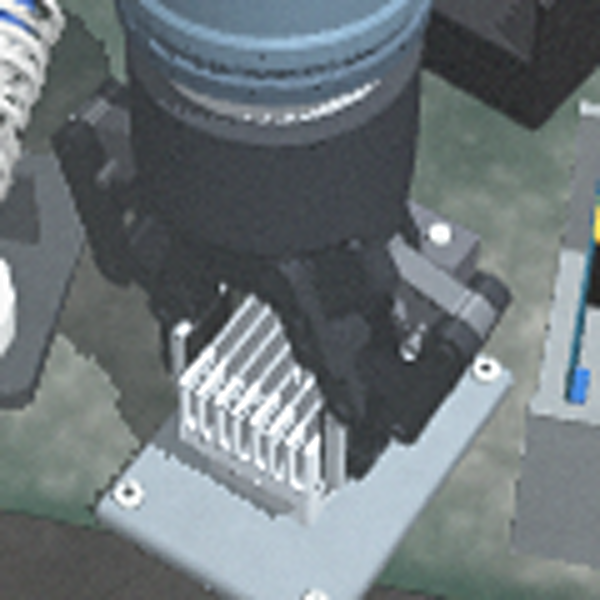

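View pics/w17q.png

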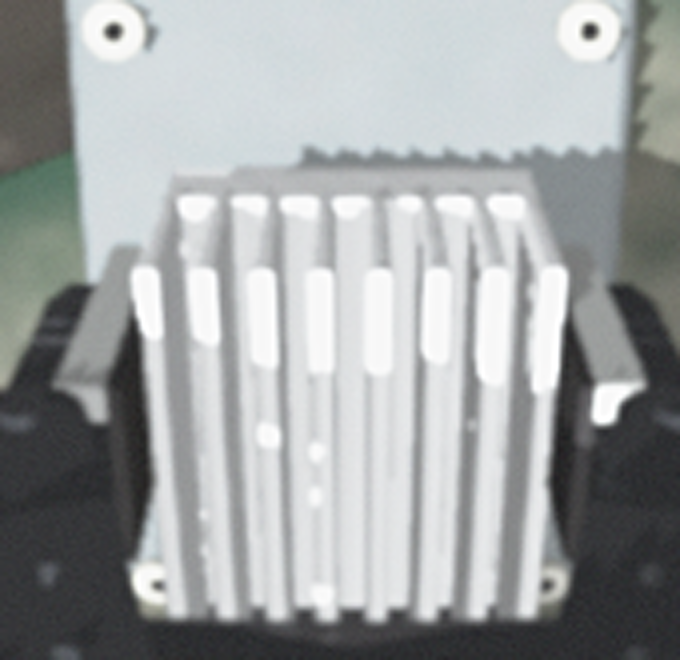

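Request:
jog_arm(rot=[[0, 0, 0], [0, 0, 0], [0, 0, 0], [0, 0, 0]], translation=[[-1.5, 0.1, 0.2], [-3, 0.1, 0.2], [-4.5, 0.1, 0.2], [-4.5, 0.1, 0.2]], hand=[0.3, 0.3, 0.3, 0.3])

```text
t: 16.88
eef_pos: [0.4502, 0.1771, 0.0559]
ee_rot: [0.651, -3.073, 0.001]
wrist_force: [-3.7, -0.8, 5.4]
width: 0.0448
```

Request:
jog_arm(rot=[[0, 0, 0], [0, 0, 0], [0, 0, 0]], translation=[[-0.7, 0, 0.1], [-1.5, 0, 0.1], [-1.5, 0, 0.1]], hand=[0.3, 0.3, 0.3])

```text
t: 17.13
eef_pos: [0.4514, 0.1777, 0.0559]
ee_rot: [0.651, -3.073, 0.001]
wrist_force: [-4.2, -2.9, 5.4]
width: 0.0453
```

Request:
jog_arm(rot=[[0, 0, 0], [0, 0, 0], [0, 0, 0]], translation=[[-0.7, 0, 0.1], [-1.5, 0, 0.1], [-1.5, 0, 0.1]], hand=[0.3, 0.3, 0.3])

```text
t: 17.38
eef_pos: [0.4518, 0.1779, 0.0559]
ee_rot: [0.651, -3.07, 0.002]
wrist_force: [-8.1, -4.1, 9.5]
width: 0.045
```

Request:
jog_arm(rot=[[0, 0, 0], [0, 0, 0], [0, 0, 0], [0, 0, 0]], translation=[[-1, 0, 0], [-2, 0, 0], [-2.5, 0, 0], [-2.5, 0, 0]], hand=[0.3, 0.3, 0.3, 0.3])

```text
t: 17.72
eef_pos: [0.4519, 0.1779, 0.0559]
ee_rot: [0.65, -3.064, 0.004]
wrist_force: [-13.0, -7.0, 15.7]
width: 0.0449
```

```bash
python3 - <<'E'
from h import *
snap('scene','s18.png');snap('wrist','w18.png');s,p,Rm=st(); print(p,s['width'],s['wrist_force'],s['ft_torque'],Rm[:,2].round(4),np.degrees(np.arctan2(Rm[1,1],Rm[0,1])))
draw('s18','s18z.png',[],crop=(260,230,380,350),k=5)
draw('w18','w18q.png',[],True,crop=(230,155,400,320),k=4)
f=np.array([.464,.183,np.radians(23.85)]);d=p[:2]-f[:2];c,sn=np.cos(f[2]),np.sin(f[2]);print('tcp in fix',(d@[c,sn])*1000,d@[-sn,c]*1000)
E
```

```text
[0.4518582  0.1779484  0.05591488] 0.044845018116057005 [-13.49002464  -7.84930972  16.40360176] [-1.18293445  1.55406144 -0.17237274] [-0.0084 -0.0041 -1.    ] 113.95482918589168
tcp in fix -13.14755776539167 0.2892312689026615
```

View pics/s18z.png

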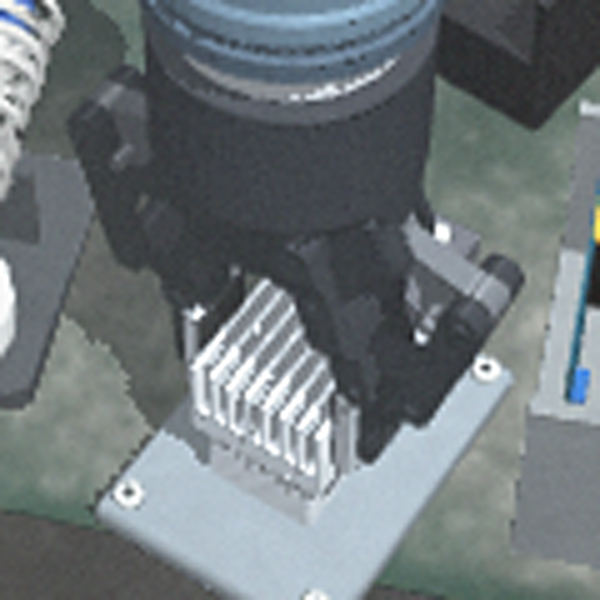

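View pics/w18q.png

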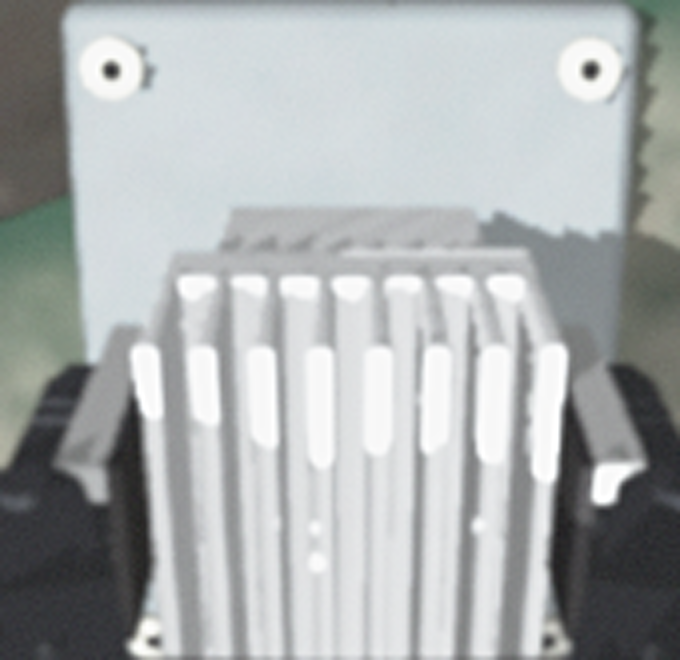

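```bash
python3 - <<'E'
from h import *
print(plan([.4518,.1779,.0559],113.9))
E
```

```text
(array([ 0.1, -0. ,  0. ]), array([-0.02, -0.54,  0.05]))
```

Request:
jog_arm(rot=[[0, -0.3, 0], [0, -0.5, 0], [0, -0.5, 0], [0, -0.5, 0]], translation=[[-0.2, 0, 0], [-0.2, 0, 0], [-0.2, 0, 0], [-0.2, 0, 0]], hand=[0.3, 0.3, 0.3, 0.3])

```text
t: 18.15
eef_pos: [0.4518, 0.1779, 0.0559]
ee_rot: [0.652, -3.072, 0.001]
wrist_force: [-4.6, -2.5, 6.3]
width: 0.0451
```

```bash
python3 - <<'E'
from h import *
s,p,Rm=st(); print(p,s['wrist_force'],s['ft_torque'],Rm[:,2].round(4),np.degrees(np.arctan2(Rm[1,1],Rm[0,1])))
E
```

```text
[0.45176201 0.17786737 0.05589423] [-4.62476928 -2.45422409  6.33928724] [-0.39581599  0.60191453 -0.07135543] [-1.2e-03 -9.0e-04 -1.0e+00] 113.96098683393306
```

Light residual load (5 N), level and against the stop. Release.

Request:
jog_arm(rot=[[0, 0, 0], [0, 0, 0], [0, 0, 0], [0, 0, 0], [0, 0, 0], [0, 0, 0], [0, 0, 0], [0, 0, 0]], translation=[[0, 0, 0], [0, 0, 0], [0, 0, 0], [0, 0, 0], [0, 0, 0], [0, 0, 0], [0, 0, 0], [0, 0, 0]], hand=[-0.1, -0.15, -0.2, -0.3, -0.4, -0.5, -0.6, -0.6], newtons=20)

```text
t: 18.82
eef_pos: [0.4518, 0.1779, 0.0559]
ee_rot: [0.652, -3.072, 0.001]
wrist_force: [-0.5, 0.4, 0.6]
width: 0.0684
```

```bash
python3 - <<'E'
from h import *
snap('wrist','w19.png');s,p,Rm=st(); print(p,s['width'],s['wrist_force'],Rm[:,2].round(4))
draw('w19','w19q.png',[],True,crop=(200,155,430,330),k=3.4)
E
```

```text
[0.4517808  0.17788161 0.05590445] 0.06814283235902413 [-0.2099457  -0.09423575  0.31547307] [-1.1e-03 -9.0e-04 -1.0e+00]
```

View pics/w19q.png

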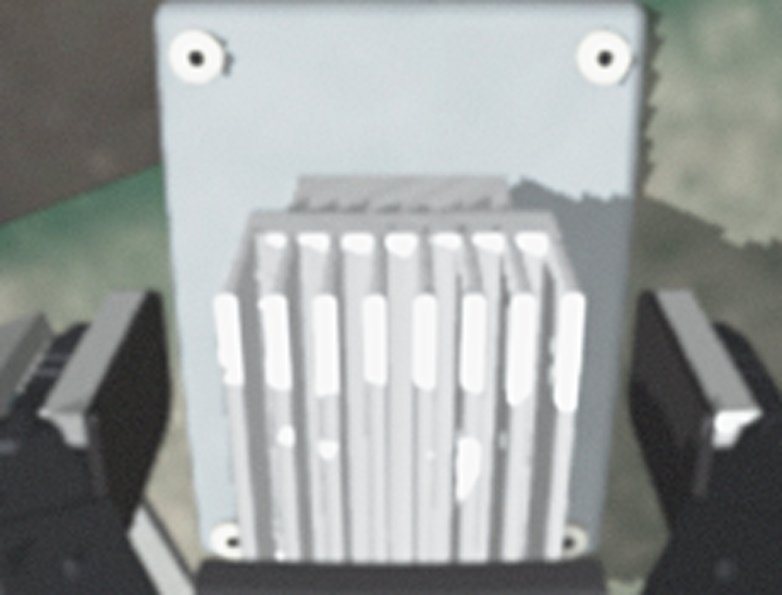

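Released, sits flat and straight. Retreat upward and back, then check.

Request:
jog_arm(rot=[[0, 0, 0], [0, 0, 0], [0, 0, 0], [0, 0, 0], [0, 0, 0], [0, 0, 0], [0, 0, 0], [0, 0, 0], [0, 0, 0], [0, 0, 0]], translation=[[0, 0, -3], [0, 0, -12], [0, 0, -25], [0, 0, -40], [0, 0, -58], [0, 0, -78], [0, 0, -98], [-15, 0, -118], [-30, 0, -130], [-45, 0, -134]], hand=[-0.6, -0.6, -0.6, -0.6, -0.6, -0.6, -0.6, -0.6, -0.6, -0.6])

```text
t: 19.7
eef_pos: [0.4951, 0.1968, 0.1938]
ee_rot: [-0.651, 3.069, -0.002]
wrist_force: [-0.1, 0.7, -1.0]
width: 0.0684
```

```bash
python3 - <<'E'
from h import *
print(plan([.519,.206,.2],113.8))
E
```

```text
(array([-25.6,  -1.3,  -6.1]), array([-0.11,  0.24,  0.16]))
```

Request:
jog_arm(rot=[[0, 0, 0], [0, 0.2, 0], [0, 0.2, 0], [0, 0.2, 0], [0, 0.2, 0]], translation=[[-12, -1, -4], [-24, -1, -6], [-26, -1, -6], [-26, -1, -6], [-26, -1, -6]], hand=[-0.6, -0.6, -0.6, -0.6, -0.6])

```text
t: 20.12
eef_pos: [0.5184, 0.2063, 0.1996]
ee_rot: [0.652, -3.073, 0.003]
wrist_force: [-0.0, -1.1, -0.5]
width: 0.0686
```

```bash
python3 - <<'E'
from h import *
snap('wrist','w20.png');snap('scene','s20.png');snap('top','t20.png')
f=np.array([.4641,.1838,np.radians(23.9)]) 
g=[f[0]+.002*np.cos(f[2]),f[1]+.002*np.sin(f[2]),f[2]]
pl=[(world(g,rect(-.032,.032,-.023,.023,.064)),(255,0,0)),(world(f,rect(-.058,.058,-.042,.042,.01)),(0,0,255))]
draw('w20','w20q.png',pl,True,crop=(255,45,385,195),k=4)
draw('s20','s20z.png',[],crop=(260,230,390,350),k=5)
E
```

```text
(no output)
```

View pics/w20q.png

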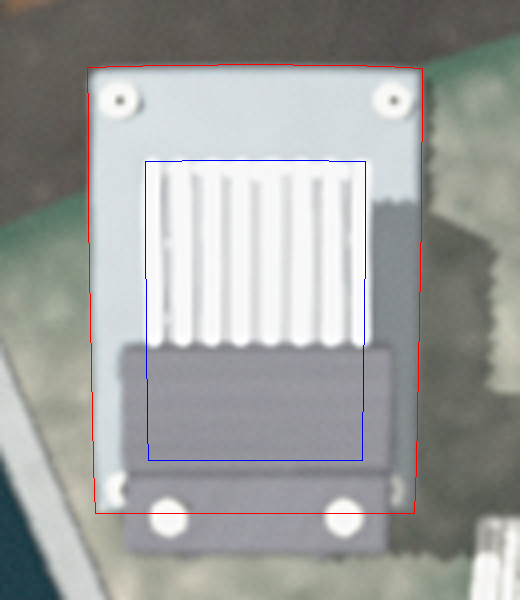

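View pics/s20z.png

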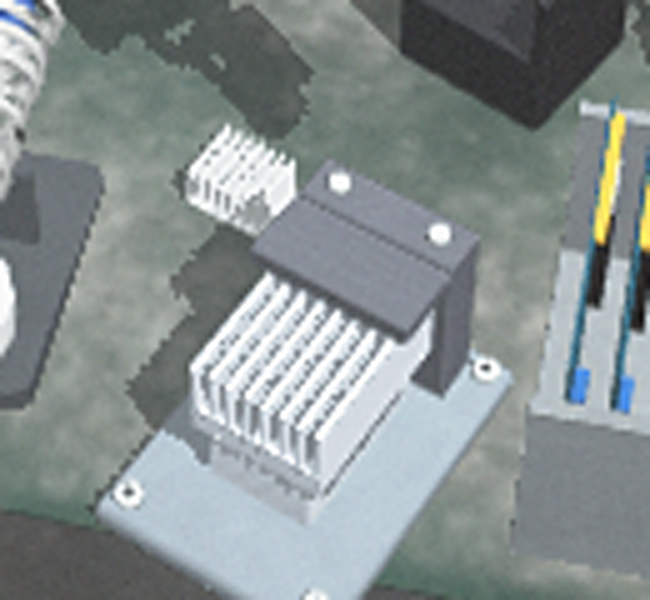

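View pics/s20.png

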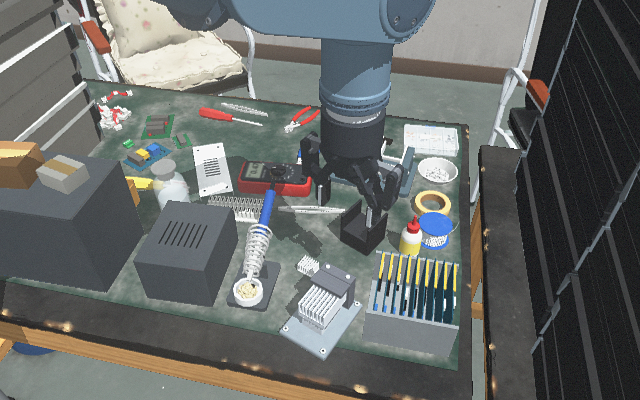

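```bash
python3 -c "
from station import manip
print(manip.finish_job())"
```

```text
the job is handed in; nothing more can be done
None
```

The large heat sink is fitted on the test fixture: flat on the pad, under the lip, with its end against the stop. I handed the job in at about 20 s of the 72 s allowed, with the gripper clear of everything.

- **How it was done:** I lifted the sink from the carrier by its ends and set it crosswise on the carrier walls. I then took it again across its width near one end. I set it part-way on the pad in front of the lip and slid it home under a light downward load (peak about 14 N), then released it and drew back.
- **Stop contact:** The sink stopped advancing at the position I had worked out beforehand. I pressed it there with about 15 N to seat it; the force reading was about zero after I let go.
- **Centring and squareness:** In the final pictures it looks square. It is centred to within about 0.5 mm of the base and the lip.
- **Bystanders:** In the final scene picture the bystander items appear where they started. I judged this by eye, without measuring their positions.
- **Disagreement between cameras:** The wrist camera put the fixture about 2 mm to one side of where the top and scene cameras put it. I used a value in between and confirmed it by comparing the sink with the base in the same wrist picture, where the two agreed to within about 0.4 mm.

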